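Fit out a lit souvenir display in a gift-shop window

TASK

Fit out the window display: take the loose spotlight by its red handle, lift it up into the overhead holder and twist it until its lugs drop into lock and it hangs there by itself, clear the yellow blanking plugs out of the green plinth into the wooden tray, and plug every souvenir that is on the table fully home into a socket of the plinth (any free socket, either way round). When all of that is in place, press the red start button right down. Leave the other goods standing where they are.

Things in the scene. Friction and masses are not known exactly. Their poses are not given: they have to be found in the camera images.
- lamp: Spotlight, 240 g, lens down: dark round body (radius 43 mm at the foot, 37 mm above, 66 mm high), aluminium neck of radius 26 mm up to 86 mm with three brass lugs at 60, 180, 300 degrees from the handle. Red handle 16 mm wide, 29 to 51 mm above the foot, straight out along +x to 160 mm from the axis. Origin: centre of the underside; z up; yaw = the handle's direction.
- lamp_handle (a point): Middle of the red handle, 118 mm from the spotlight's axis, 40 mm above its foot: pinch the handle here across its 16 mm width from above, firmly (about 100 N); this keeps the gripper's body clear of the holder.
- lamp_lug (a point): Middle of the underside of the lug across from the handle: 34 mm from the spotlight's axis, 79 mm above its foot. The lugs reach to radius 38 mm, are 17.5 mm wide and 7 mm thick (79 to 86 mm above the foot).
- holder: Fixed overhead holder: white ring, outer radius 48 mm, 232 to 260 mm high, open below, clear cover 260 to 265 mm high, on an arm from a post 145 mm away along its +x. Origin: on the ring's axis at table height; z up. Inside is a ledge (inner radius 30 mm, wall at 43 mm) with three gaps 120 degrees apart; after each gap, anticlockwise from above: a 4 mm bump, a pocket, a stop.
- holder_mouth (a point): On the ring's axis, at its lower edge, 232 mm high. To fit: bring the spotlight on this axis below the ring, neck top lower than 232 mm, yaw = holder yaw + 165 degrees (2.88 rad, yellow mark on the rim), and raise it until its foot is about 169 mm high (165 to 173): lugs above the 244 mm high bumps, below the cover. Play about 4 mm sideways, 8 degrees.
- pocket0 (a point): Middle of the floor of one pocket, 34 mm from the holder's axis, 240 mm high. After raising, turn the spotlight about the holder's axis 58 degrees (1.01 rad) anticlockwise seen from above, to holder yaw + 223 degrees (3.89 rad, green mark), then lower it: lugs drop onto the pocket floors, foot 161 mm high, and it hangs by itself. It also fits turned 120 degrees either way.
- pocket1 (a point): Middle of the floor of the second pocket.
- pocket2 (a point): Middle of the floor of the third pocket.
- plinth_hole0 (a point): Centre of the mouth of socket 1 of 4 in the fixed green plinth (100 mm in x, 330 mm in y), level with its top, 45 mm high; 80 mm apart along y; the point's axes are the plinth's. Hole 45 mm (x) x 57 mm (y), 31 mm deep, with a chamfered mouth; a souvenir is fully home when its collar rests on the plinth, its origin 26 mm below the mouth.
- plinth_hole1 (a point): Centre of the mouth of socket 2 of 4 in the fixed green plinth (100 mm in x, 330 mm in y), level with its top, 45 mm high; 80 mm apart along y; the point's axes are the plinth's. Hole 45 mm (x) x 57 mm (y), 31 mm deep, with a chamfered mouth; a souvenir is fully home when its collar rests on the plinth, its origin 26 mm below the mouth.
- plinth_hole2 (a point): Centre of the mouth of socket 3 of 4 in the fixed green plinth (100 mm in x, 330 mm in y), level with its top, 45 mm high; 80 mm apart along y; the point's axes are the plinth's. Hole 45 mm (x) x 57 mm (y), 31 mm deep, with a chamfered mouth; a souvenir is fully home when its collar rests on the plinth, its origin 26 mm below the mouth.
- plinth_hole3 (a point): Centre of the mouth of socket 4 of 4 in the fixed green plinth (100 mm in x, 330 mm in y), level with its top, 45 mm high; 80 mm apart along y; the point's axes are the plinth's. Hole 45 mm (x) x 57 mm (y), 31 mm deep, with a chamfered mouth; a souvenir is fully home when its collar rests on the plinth, its origin 26 mm below the mouth.
- blank1: Yellow blanking plug, at the start seated in a socket: same plug block (40 x 52 x 26 mm) and collar (48 x 60 x 10 mm) as the souvenirs, with an upright tab on top 14 mm thick (x), 32 mm wide (y), 36 to 72 mm above the origin: pinch it from above about 62 mm up and pull straight up. 140 g. Origin: centre of the plug's underside, z up. May be absent.
- blank2: Yellow blanking plug, at the start seated in a socket: same plug block (40 x 52 x 26 mm) and collar (48 x 60 x 10 mm) as the souvenirs, with an upright tab on top 14 mm thick (x), 32 mm wide (y), 36 to 72 mm above the origin: pinch it from above about 62 mm up and pull straight up. 140 g. Origin: centre of the plug's underside, z up. May be absent.
- tray: Wooden open tray, 150 x 150 mm, 40 mm high, walls and floor 5 mm; room for two blanking plugs side by side. Origin: centre of its underside.
- cross: Souvenir: pale stone ringed cross, on a black plug block 40 (x) x 52 (y) x 26 mm high and a collar 48 x 60 x 10 mm; the upright figure above is 14 mm thick (x), 52 mm (upright bar 20 mm) wide (y), 36 to 100 mm above the origin, solid in the middle from 60 mm up: pinch its thickness from above, about 80 mm up. 160 g, bottom-heavy. Origin: centre of the plug's underside, z up. May be absent.
- shamrock: Souvenir: green shamrock of three discs, on a black plug block 40 (x) x 52 (y) x 26 mm high and a collar 48 x 60 x 10 mm; the upright figure above is 14 mm thick (x), 60 mm (32 mm at the top) wide (y), 36 to 100 mm above the origin, solid in the middle from 60 mm up: pinch its thickness from above, about 80 mm up. 160 g, bottom-heavy. Origin: centre of the plug's underside, z up. May be absent.
- harp: Souvenir: green plaque with a gold harp, on a black plug block 40 (x) x 52 (y) x 26 mm high and a collar 48 x 60 x 10 mm; the upright figure above is 14 mm thick (x), 50 mm wide (y), 36 to 100 mm above the origin, solid in the middle from 60 mm up: pinch its thickness from above, about 80 mm up. 160 g, bottom-heavy. Origin: centre of the plug's underside, z up. May be absent.
- sheep: Souvenir: white sheep with black head and legs, on a black plug block 40 (x) x 52 (y) x 26 mm high and a collar 48 x 60 x 10 mm; the upright figure above is 14 mm thick (x), 50 mm wide (y), 36 to 100 mm above the origin, solid in the middle from 60 mm up: pinch its thickness from above, about 80 mm up. 160 g, bottom-heavy. Origin: centre of the plug's underside, z up. May be absent.
- start_top (a point): Top centre of the red round start button (radius 18 mm) in a white housing; press straight down, 7 mm travel, a spring, about 5 N when fully down.
- start (a joint): Travel of the start button in m: 0 released, 0.007 fully down.
- mug: Bystander: white mug, radius 40 mm, 95 mm high; origin under its centre.
- jam: Bystander: jar, radius 33 mm, 90 mm high; origin under its centre.
- snowglobe: Bystander: glass snow globe, radius 36 mm, 90 mm high; origin under its centre.

How it is judged:
On the way, in this order (a step that is already met when the one before it is completed fails the run):
1. the spotlight hangs locked in the holder, the blanking plugs are in the tray and every souvenir present is fully home in a socket (((horizontal distance between lamp_lug and pocket0 below 0.012 m and z of lamp_lug in the frame of pocket0 between -0.006 and 0.0025 m) or (horizontal distance between lamp_lug and pocket1 below 0.012 m and z of lamp_lug in the frame of pocket1 between -0.006 and 0.0025 m) or (horizontal distance between lamp_lug and pocket2 below 0.012 m and z of lamp_lug in the frame of pocket2 between -0.006 and 0.0025 m)) and angle between lamp's own z axis and vertical below 0.1 rad and x of blank1 in the frame of tray between -0.072 and 0.072 m and y of blank1 in the frame of tray between -0.072 and 0.072 m and z of each of blank1, blank2 in the frame of tray below 0.045 m and x of blank2 in the frame of tray between -0.072 and 0.072 m and y of blank2 in the frame of tray between -0.072 and 0.072 m and ((horizontal distance between cross and plinth_hole0 below 0.006 m and z of cross in the frame of plinth_hole0 below -0.022 m) or (horizontal distance between cross and plinth_hole1 below 0.006 m and z of cross in the frame of plinth_hole1 below -0.022 m) or (horizontal distance between cross and plinth_hole2 below 0.006 m and z of cross in the frame of plinth_hole2 below -0.022 m) or (horizontal distance between cross and plinth_hole3 below 0.006 m and z of cross in the frame of plinth_hole3 below -0.022 m)) and angle between each of cross, shamrock, harp, sheep's own z axis and vertical below 0.08 rad and ((horizontal distance between shamrock and plinth_hole0 below 0.006 m and z of shamrock in the frame of plinth_hole0 below -0.022 m) or (horizontal distance between shamrock and plinth_hole1 below 0.006 m and z of shamrock in the frame of plinth_hole1 below -0.022 m) or (horizontal distance between shamrock and plinth_hole2 below 0.006 m and z of shamrock in the frame of plinth_hole2 below -0.022 m) or (horizontal distance between shamrock and plinth_hole3 below 0.006 m and z of shamrock in the frame of plinth_hole3 below -0.022 m)) and ((horizontal distance between harp and plinth_hole0 below 0.006 m and z of harp in the frame of plinth_hole0 below -0.022 m) or (horizontal distance between harp and plinth_hole1 below 0.006 m and z of harp in the frame of plinth_hole1 below -0.022 m) or (horizontal distance between harp and plinth_hole2 below 0.006 m and z of harp in the frame of plinth_hole2 below -0.022 m) or (horizontal distance between harp and plinth_hole3 below 0.006 m and z of harp in the frame of plinth_hole3 below -0.022 m)) and ((horizontal distance between sheep and plinth_hole0 below 0.006 m and z of sheep in the frame of plinth_hole0 below -0.022 m) or (horizontal distance between sheep and plinth_hole1 below 0.006 m and z of sheep in the frame of plinth_hole1 below -0.022 m) or (horizontal distance between sheep and plinth_hole2 below 0.006 m and z of sheep in the frame of plinth_hole2 below -0.022 m) or (horizontal distance between sheep and plinth_hole3 below 0.006 m and z of sheep in the frame of plinth_hole3 below -0.022 m))), for 0.2 s.
2. then the start button is pressed down (value of joint start above 0.005 m), for 0.05 s.
At the end, for the whole second after the job is handed in: Spotlight at rest, locked: lug within 12 mm of a pocket's middle, under 2.5 mm above its floor, tilt under 0.10. Souvenirs at rest in sockets: within 6 mm of its centre, 22 mm deep or more, tilt under 0.08. Blanking plugs at rest in the tray. Button pressed over 5 mm after that, and released (all of step 1 and linear speed of each of lamp, blank1, blank2, cross, shamrock, harp, sheep below 0.03 m/s and value of joint start below 0.003 m); the robot touches nothing.
It fails at once if the mug is pushed away more than 40 mm or knocked over (distance of mug from where it was at the start of the episode above 0.04 m or angle between mug's own z axis and vertical above 0.5 rad).
It fails at once if the jam is pushed away more than 40 mm or knocked over (distance of jam from where it was at the start of the episode above 0.04 m or angle between jam's own z axis and vertical above 0.5 rad).
It fails at once if the snowglobe is pushed away more than 40 mm or knocked over (distance of snowglobe from where it was at the start of the episode above 0.04 m or angle between snowglobe's own z axis and vertical above 0.5 rad).
Of cross, shamrock, harp, sheep only 3 to 4 are there at a start; the rules pass over those that are not, and their reading is None.
Of blank1, blank2 only 1 to 2 are there at a start; the rules pass over those that are not, and their reading is None.
At some moment in a run one of lamp, cross, shamrock, harp, sheep may be knocked a few centimetres aside while the robot is not near it.
It also fails if it takes over 210 s, if anything falls off the work surface, if the arm or the gripper's body presses on something with over 40 N, if the wrist force passes 120 N, or if a joint passes its speed limit or range.

ROBOT

A 7-joint arm with a two-finger parallel gripper is mounted at the origin on the work surface. World frame = base frame: x ahead of the robot, y to its left, z up, the work surface at z = 0. Lengths are in m, angles in rad, forces in N, time in s.
With the tool pointing down it reaches from about 0.4 to 0.9 m from the base axis. Payload 5.5 kg.
Tool frame: the origin (TCP) lies midway between the tips of the shut fingers; the grasp point (between the pads) lies env.grip_point_offset behind it (env.grip_point_offset is the distance from the TCP to the grasp point, in m); z points along the fingers, y is the line along which they close (so a half turn about z gives the same grasp; the last joint's range is limited). The gripper opens to 92 mm and grips with 3 to 60 N. Pads are 19 mm wide; open, the fingers measure 130 mm over their backs; the gripper's body (75 mm by 190 mm) begins 47 mm behind the grasp point.
Start: joints at [1.567, 0.501, -0.427, 1.55, 0.221, 1.138, -0.21], TCP at [0.171, -0.627, 0.227] pointing down, gripper open.
Joint ranges: [-2.88, 2.88], [-0.31, 2.03], [-1.54, 1.56], [0.2, 2.42], [-1.41, 4.55], [0.19, 2.02], [-2.57, 2.57]. Speed limits (rad/s): [2.57, 2.57, 3.14, 3.14, 3.14, 3.14, 3.14].

INTERFACE

Orientations are given as a rotation vector (axis times angle).
In Python, from bench import monitor, optics, workorder, env gives the robot as it stands.
- The arm moves only by the shell command python3 -m handwheel 'ROWS' [FORCE]. ROWS is text: rows parted by semicolons, each of 7 numbers parted by spaces: the shift along the world's x, y, z in cm, then the turn, a rotation vector about the world's x, y, z in rad, then the opening, from -1 (shut) to 1 (fully open), so that 0 is half open. In form: tx ty tz wx wy wz jaw; .... A call has 1 to 8 rows; each row shifts and turns the commanded pose from where the row before left it; what a row does not reach is not made up. A row lasts 1/12 s, in which the tool goes at most 41.7 mm and 7.16 degrees, less where a joint would pass 70% of its speed; a pose out of reach is approached as far as the arm can. A call is refused whole if a number of a shift passes 4.17 or a number of a turn 0.125, either way. A call with a gripper value outside its range is refused whole. The fingers move at their own pace and stop on an object; FORCE is the grip in N (left out, the last holds). Time passes only in rows, so rows that do not move let the fingers close. It gives the time, the measured TCP pose, the force, the opening and the grip force at its end, in the units of the state.
- monitor.get_obs(): the state, without advancing time (a new reading comes with each control period).
- optics.snapshot(name): name is "scene" or "top"; returns a dict with "image" (400x640x3 uint8, red, green, blue), "vertical_fov" (degrees; the focal length in pixels is half the picture's height over the tangent of half this angle, whatever the lens; pixels are square), "cx", "cy" (the principal point, pixels), "extrinsics" (4x4, takes a point from camera to world coordinates). Camera axes: x right, y up, looking along -z (the intrinsics and any distortion apply to the point x, -y, -z); pixel columns grow to the right and rows downward; lengths in m; the calibration is good to about 2 mm. A picture is of the moment at which its call begins. There is no depth.
- workorder.close_job(): hands the job in; it is judged then, once.
Trained networks look in the newest picture that a camera, given by its name, has taken for a name from the list of things; names that differ only in an ending like _2 or _b are one class to them, and where a whole thing is asked for, a point or a joint stands for the part that bears it (a point fixed in the world has none). Each returns a list of dicts, best first, with "confidence" (0 to 1); they miss things now and then, are a little off and sometimes report something else, mostly with a low value. They report only what shows in the picture. A call takes as long as a camera call.
- optics.look_for(camera, name): "xy" ([column, row] in pixels, amid what is visible of it).
- optics.trace(camera, name): "mask" (400x640 bool, what is visible of it) and "xy" ([column, row] in pixels, amid what is visible of it).
The state is a dict: "clock": time; "joints": joint angles; "dq": joint speeds; "joint_torque": joint torques, N m; "ee_pos": TCP position; "orientation": TCP orientation; "force": force on the tool from outside, world axes, zero at the start; "moment": the same for the moment, N m; "gripper_width": finger opening in m; "gripper_force": force on a finger pad.
Only numpy, scipy, OpenCV 4.12 (cv2) and the standard library are available. Lean on these libraries where they do the work, as an engineer would, in place of code of your own. Each camera call takes 0.05 s, during which the arm holds its last target. There are 200 camera calls.

## Working session

There is one attempt and no reset: what is moved stays moved. The work goes in short steps, Python scripts to look and compute and a shell command to move; the robot and the scene stay as the last step left them, time stands still between calls to the robot, and variables do not carry over. Pictures are saved under pics/ and viewed, at most 14 in all, crops included, and the job is handed in when it is done.

```bash
ls; mkdir -p pics; cat > h.py <<'E'
import numpy as np, cv2, json
from bench import monitor, optics, workorder, env
def snap(cam,fn=None):
    s=optics.snapshot(cam)
    if fn: cv2.imwrite('pics/'+fn,s['image'][:,:,::-1])
    return s
def f_of(s): return 200/np.tan(np.radians(s['vertical_fov'])/2)
def ray(s,uv):
    f=f_of(s); d=np.array([(uv[0]-s['cx'])/f,-(uv[1]-s['cy'])/f,-1.])
    E=np.array(s['extrinsics']); return E[:3,3],E[:3,:3]@d
def onz(s,uv,z):
    o,d=ray(s,uv); return o+d*(z-o[2])/d[2]
def proj(s,p):
    E=np.array(s['extrinsics']); q=E[:3,:3].T@(np.array(p)-E[:3,3]); f=f_of(s)
    return [s['cx']+f*q[0]/-q[2], s['cy']-f*q[1]/-q[2]]
E
python3 - <<'E'
from h import *
for c in('top','scene'):
    s=snap(c,c+'0.png'); print(c,{k:(np.round(v,3).tolist() if k=='extrinsics' else v) for k,v in s.items() if k!='image'})
    for n in ['lamp','holder','tray','blank1','cross','shamrock','harp','sheep','start_top','mug','jam','snowglobe','plinth_hole0']:
        try: r=optics.look_for(c,n); print(n,[(np.round(x['xy']).tolist(),round(x['confidence'],2)) for x in r[:4]])
        except Exception as e: print(n,e)
print(monitor.get_obs(),env.grip_point_offset)
E
```

```text
pics
top {'vertical_fov': 46.8422994873683, 'cx': 310.52044721344663, 'cy': 205.1024101314534, 'extrinsics': [[0.007, 0.989, -0.145, 0.358], [-1.0, 0.01, 0.024, -0.031], [0.025, 0.144, 0.989, 1.312], [0.0, 0.0, 0.0, 1.0]]}
lamp [([241.0, 208.0], 0.65), ([163.0, 296.0], 0.61), ([328.0, 248.0], 0.47), ([162.0, 167.0], 0.32)]
holder [([166.0, 169.0], 0.94)]
tray [([450.0, 221.0], 0.76)]
blank1 [([303.0, 196.0], 0.9), ([449.0, 218.0], 0.62)]
cross [([356.0, 245.0], 0.9), ([162.0, 170.0], 0.18)]
shamrock [([294.0, 245.0], 0.89)]
harp [([393.0, 242.0], 0.91)]
sheep [([329.0, 247.0], 0.71)]
start_top [([246.0, 165.0], 0.6)]
mug [([163.0, 294.0], 0.63), ([292.0, 244.0], 0.54)]
jam [([266.0, 144.0], 0.57)]
snowglobe []
plinth_hole0 [([353.0, 199.0], 0.58), ([161.0, 165.0], 0.54)]
scene {'vertical_fov': 44.3010173507614, 'cx': 316.0738749018212, 'cy': 205.76359335521158, 'extrinsics': [[-0.86, -0.436, 0.267, 0.852], [0.511, -0.734, 0.448, 0.556], [0.001, 0.522, 0.853, 1.261], [0.0, 0.0, 0.0, 1.0]]}
lamp [([340.0, 274.0], 0.75), ([342.0, 329.0], 0.74)]
holder [([342.0, 328.0], 0.67)]
tray [([25
[... 399 characters left out ...]
': 1.4, 'joints': array([ 1.56723028,  0.50088774, -0.42699826,  1.5504337 ,  0.22082289,
        1.13827418, -0.2102748 ]), 'dq': array([ 0.00071421,  0.00063519,  0.00119285,  0.00069777, -0.00195744,
        0.00045131,  0.00061922]), 'joint_torque': array([ 4.10575549e-04, -5.66445994e+01, -5.81039831e+00, -2.79498678e+01,
       -6.66906056e-02,  2.09328794e-02,  3.39321070e-05]), 'ee_pos': array([ 0.17137689, -0.62699355,  0.22672216]), 'orientation': array([3.11365110e+00, 4.17898150e-01, 2.53943692e-05]), 'force': array([ 0.17722745,  0.79404714, -0.443291  ]), 'moment': array([ 0.0153897 , -0.02284129, -0.03045742]), 'gripper_force': 0.0, 'gripper_width': 0.09151206930606542} 0.0188
```

View pics/top0.png

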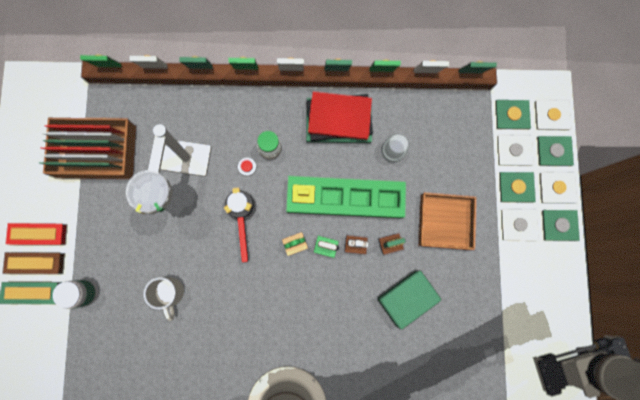

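View pics/scene0.png

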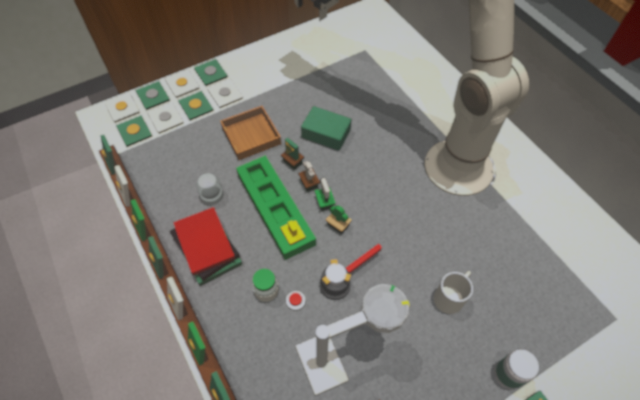

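The top view shows the plinth with one yellow plug (303,194), three free sockets (331, 359, 388) and four souvenirs in a row (294 to 392, 244). The lamp is at (239,205) with its handle towards (244,260), the holder ring at (148,193), the button at (247,167) and the tray at (448,221). I'll measure these next.

```bash
cat > m.py <<'E'
from h import *
st=snap('top'); ms={}
for n in ['lamp','holder','tray','blank1','cross','shamrock','harp','sheep','plinth_hole0','start_top']:
    r=optics.trace('top',n)
    ms[n]=r
    for x in r[:2]:
        m=x['mask'].astype(np.uint8); 
        if m.sum()<5: continue
        c=cv2.minAreaRect(cv2.findNonZero(m)); print(n,round(x['confidence'],2),np.round(x['xy'],1),m.sum(),np.round(c[0],1),np.round(c[1],1),round(c[2],1))
img=st['image']
hsv=cv2.cvtColor(img,cv2.COLOR_RGB2HSV)
g=((hsv[...,0]>50)&(hsv[...,0]<75)&(hsv[...,1]>150)&(hsv[...,2]>70)).astype(np.uint8)
g[:170]=0;g[225:]=0;g[:,:280]=0;g[:,412:]=0
r=cv2.minAreaRect(cv2.findNonZero(g)); b=cv2.boxPoints(r)
print('plinth',r,[onz(st,p,0.045)[:2].round(4).tolist() for p in b])
red=((hsv[...,1]>150)&((hsv[...,0]<8)|(hsv[...,0]>172))&(hsv[...,2]>90)).astype(np.uint8)
n,l,stt,cen=cv2.connectedComponentsWithStats(red)
for i in range(1,n):
    if stt[i,4]>30: print('red',stt[i],cen[i],onz(st,cen[i],0.045).round(4))
crop=cv2.resize(img[160:275,215:410],None,fx=4,fy=4,interpolation=cv2.INTER_CUBIC); cv2.imwrite('pics/c1.png',crop[:,:,::-1])
crop=cv2.resize(img[110:230,110:270],None,fx=5,fy=5,interpolation=cv2.INTER_CUBIC); cv2.imwrite('pics/c2.png',crop[:,:,::-1])
print(proj(st,[0,0,0]))
E
python3 m.py
```

```text
lamp 0.66 [241.3 210.9] 1074 [236.8 224.5] [31.4 72.2] 8.9
lamp 0.59 [162.7 172.1] 3652 [167.6 176. ] [66.4 89. ] 24.5
holder 0.73 [164.2 169.3] 3593 [167.8 176.6] [66.2 88.6] 25.0
holder 0.73 [350.3 197.5] 4071 [346.4 197.5] [119.4  37.5] 2.9
tray 0.56 [447.3 219.5] 3055 [447.4 221.4] [58.8 54.3] 4.6
blank1 0.9 [301.6 192.8] 321 [303. 194.] [16. 20.] 90.0
blank1 0.38 [242.7 209.1] 1096 [240.5 224.5] [73. 31.] 90.0
cross 0.92 [355.4 247.3] 405 [356.  244.5] [19. 22.] 90.0
cross 0.36 [248.4 166.5] 125 [246.3 166.3] [12.  11.3] 45.0
shamrock 0.67 [292.7 244.3] 352 [294.6 244. ] [17.  21.2] 69.4
harp 0.74 [393.  242.3] 410 [392.1 243.5] [17.8 26.1] 73.3
harp 0.73 [248.6 166.8] 129 [246. 166.] [12. 12.] 90.0
sheep 0.86 [329.7 247.8] 389 [326.1 246.8] [23.4 17.7] 17.1
sheep 0.74 [163.6 172.8] 3719 [168.2 176.2] [67.5 91.2] 25.0
plinth_hole0 0.59 [354.2 199.2] 4187 [345.9 197.1] [120.  39.] 3.4
start_top 0.67 [161.5 171. ] 3585 [167.9 175.9] [66.2 90.1] 25.3
start_top 0.49 [245.2 165.4] 132 [246. 166.] [12. 12.] 90.0
plinth ((363.3383483886719, 196.36439514160156), (71.24745178222656, 14.76765251159668), 2.12109637260437) [[0.5512, -0.1081], [0.5929, -0.1095], [0.5877, -0.3091], [0.5459, -0.3067]]
red [ 309   92   62   47 2493] [339.72362615 115.31327718] [ 0.8035 -0.1427  0.045 ]
red [ 47 124  64   5 272] [ 79.28308824 125.87867647] [0.7612 0.59   0.045 ]
red [ 45 146  66   5 263] [ 77.69581749 148.21673004] [0.6966 0.5893 0.045 ]
red [242 161  10  10  80] [246.3 165.5] [0.6533 0.1195 0.045 ]
red [238 217  10  45 245] [242.44489796 238.99183673] [0.4476 0.1245 0.045 ]
red [  6 224  57  20 534] [ 36.54868914 233.83333333] [0.4567 0.6806 0.045 ]
[np.float64(286.0720860587796), np.float64(406.62069985027523)]
```

View pics/c1.png

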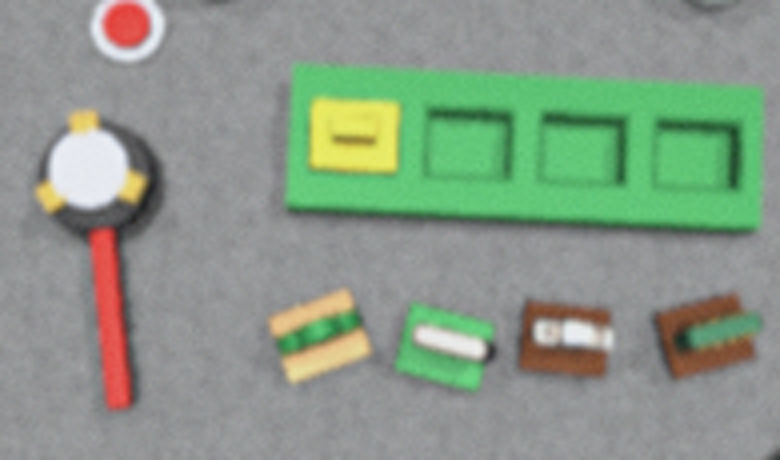

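View pics/c2.png

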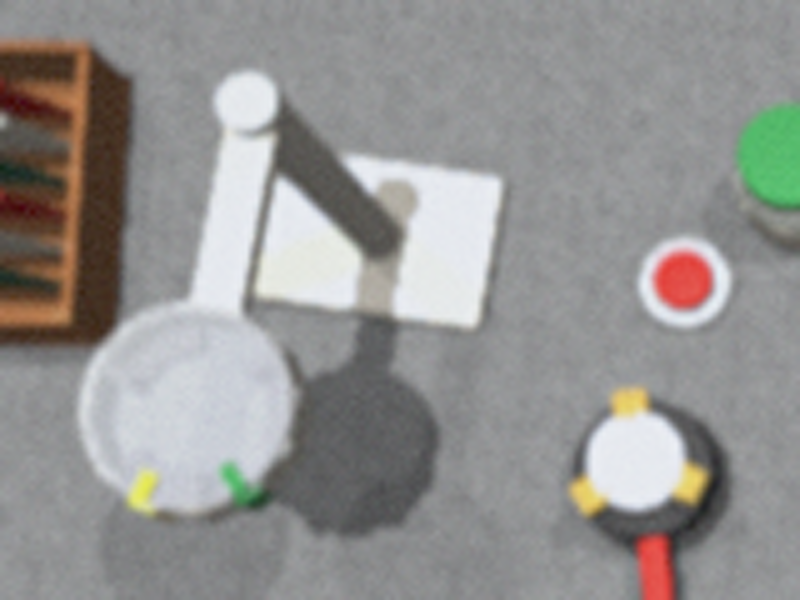

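Crop c1 shows the souvenirs' collars at c1 pixels shamrock (321,336), sheep (445,346), cross (565,338) and harp (706,334). The lamp neck is at (89,168) with its handle end at (119,408). Crop c2 shows the holder rim centred at (189,408), the yellow mark at (143,492), the green mark at (243,485) and the button at (683,280).

```bash
cat > m2.py <<'E'
from h import *
st=snap('top')
c1=lambda X,Y:(215+X/4-.375,160+Y/4-.375); c2=lambda X,Y:(110+X/5-.4,110+Y/5-.4)
P={}
def q(n,uv,z): P[n]=onz(st,uv,z); print(n,P[n].round(4)); return P[n]
for i,(a) in enumerate([(293,65),(765,88),(760,230),(288,208)]): q('pl%d'%i,c1(*a),.045)
print([np.linalg.norm(P['pl%d'%i]-P['pl%d'%((i+1)%4)]).round(4) for i in range(4)])
for i,a in enumerate([(469,145),(583,150),(697,153)]): q('hole%d'%i,c1(*a),.045)
q('blankcollar',c1(354,135),.055); q('blanktab',c1(355,131),.091)
for n,cs,t in [('shamrock',[(270,320),(348,291),(371,352),(294,382)],(319,331)),('sheep',[(412,303),(495,322),(478,390),(396,370)],(452,341)),('cross',[(524,300),(611,308),(607,375),(520,370)],(572,332)),('harp',[(655,308),(738,294),(757,355),(675,378)],(720,332))]:
    w=np.array([onz(st,c1(*c),.036) for c in cs]); P[n]=w.mean(0)
    d=(w[0]-w[1]+w[3]-w[2])[:2]; print(n,P[n].round(4),'yawY',np.degrees(np.arctan2(d[1],d[0])).round(1),'sz',np.linalg.norm(d)/2,np.linalg.norm(w[1]-w[2]),'top',onz(st,c1(*t),.1).round(4))
a=q('lampneck',c1(89,168),.086); b=q('hend',c1(119,408),.051); c=q('hbeg',c1(103,230),.051)
for x,y in((b,a),(b,c)): print('yaw',np.degrees(np.arctan2(*(x-y)[[1,0]])).round(1),np.linalg.norm((x-y)[:2]))
h=q('hold',c2(189,408),.262)
for n,X in(('yel',(143,492)),('grn',(243,485)),('post',(248,100))):
    p=q(n,c2(*X),.26); print(np.degrees(np.arctan2(*(p-h)[[1,0]])).round(1),np.linalg.norm((p-h)[:2]).round(4))
q('button',c2(683,280),.04)
for n,a in (('tr0',(423,194)),('tr1',(475,197)),('tr2',(472,249)),('tr3',(420,247))): q(n,a,.04)
ss=snap('scene'); im=cv2.resize(ss['image'],None,fx=2,fy=2,interpolation=cv2.INTER_CUBIC)
for n,p in P.items():
    u=proj(ss,p); cv2.circle(im,(int(2*u[0]+1),int(2*u[1]+1)),2,(255,0,255),-1)
cv2.imwrite('pics/ov.png',im[220:800,380:1000,::-1])
E
python3 m2.py
```

```text
pl0 [0.6251 0.0029 0.045 ]
pl1 [ 0.6127 -0.3285  0.045 ]
pl2 [ 0.5122 -0.3227  0.045 ]
pl3 [0.5243 0.0049 0.045 ]
[np.float64(0.3315), np.float64(0.1006), np.float64(0.3278), np.float64(0.1008)]
hole0 [ 0.5698 -0.1203  0.045 ]
hole1 [ 0.5672 -0.1999  0.045 ]
hole2 [ 0.5659 -0.2797  0.045 ]
blankcollar [ 0.5742 -0.0402  0.055 ]
blanktab [ 0.5708 -0.0405  0.091 ]
shamrock [ 0.4366 -0.0187  0.036 ] yawY 111.3 sz 0.05705088129741747 0.04499131339122546 top [ 0.4361 -0.0181  0.1   ]
sheep [ 0.4305 -0.1046  0.036 ] yawY 77.2 sz 0.058453982473027404 0.04831279998301955 top [ 0.4303 -0.1053  0.1   ]
cross [ 0.4367 -0.1878  0.036 ] yawY 86.2 sz 0.06041188390136731 0.04638980781153471 top [ 0.4368 -0.1843  0.1   ]
harp [ 0.4406 -0.2857  0.036 ] yawY 103.0 sz 0.059178771494507884 0.043956042403511725 top [ 0.4377 -0.282   0.1   ]
lampneck [0.5445 0.1371 0.086 ]
hend [0.3861 0.1168 0.051 ]
hbeg [0.507  0.1311 0.051 ]
yaw -172.7 0.1597239381663926
yaw -173.3 0.1217530060532835
hold [0.5397 0.3176 0.262 ]
yel [0.501  0.3368 0.26  ]
153.6 0.0432
grn [0.5047 0.2918 0.26  ]
-143.6 0.0435
post [0.6865 0.2993 0.26  ]
-7.1 0.148
button [0.6542 0.1204 0.04  ]
tr0 [ 0.5788 -0.3772  0.04  ]
tr1 [ 0.5719 -0.5244  0.04  ]
tr2 [ 0.4258 -0.5094  0.04  ]
tr3 [ 0.4301 -0.3646  0.04  ]
```

View pics/ov.png

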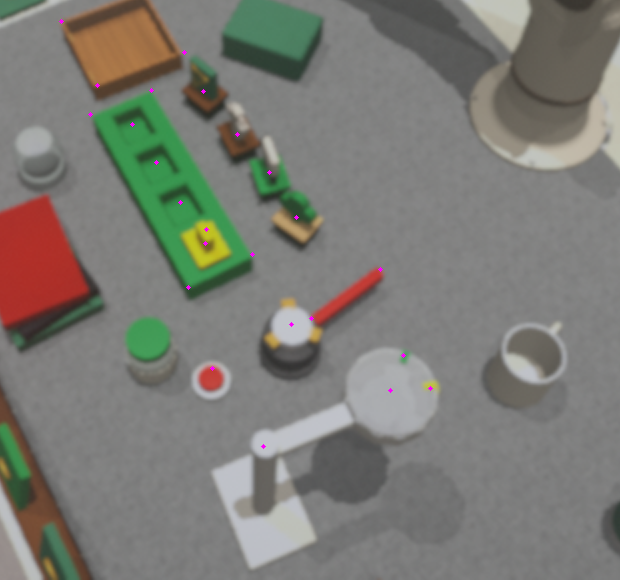

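The overlay in the scene camera agrees with the top-view measurements. The button top is a little lower than the 40 mm I assumed. I'll take the blanking plug first.

```bash
python3 -m handwheel '2 2.9 0 0 0 .065 1;2 2.9 0 0 0 .065 1;2 2.9 0 0 0 .065 1;2 2.9 0 0 0 .065 1;2 2.9 0 0 0 .065 1;2 2.9 0 0 0 .065 1;2 2.9 0 0 0 .065 1;2 2.9 0 0 0 .065 1' 30; python3 -m handwheel '2 2.9 0 0 0 .065 1;2 2.9 0 0 0 .065 1;2 2.9 0 0 0 .065 1;2 2.9 0 0 0 .065 1;2 2.9 0 0 0 .065 1;2 2.9 0 0 0 .065 1;2 2.9 0 0 0 .065 1;2 2.9 0 0 0 .065 1'
cat > go.py <<'E'
import sys; from h import *
# go.py x y z lineyaw_deg : remaining shift (cm) and turn (rad) to a TCP target
o=monitor.get_obs(); p=o['ee_pos']; R=cv2.Rodrigues(o['orientation'])[0]
y=np.degrees(np.arctan2(R[1,1],R[0,1])); print('t',round(o['clock'],1),'tcp',p.round(4),'line',y.round(1),'tilt',np.degrees(np.arccos(-R[2,2])).round(2),'q',o['joints'].round(2),'F',o['force'].round(1),'w',round(o['gripper_width'],4),'gf',round(o['gripper_force'],1))
if len(sys.argv)>1:
    a=[float(v) for v in sys.argv[1:]]; d=(np.array(a[:3])-p)*100
    w=-np.cross(np.array([0,0,-1.]),R[:,2]); print('go cm',d.round(2),'turn',np.radians((a[3]-y+180)%360-180).round(3),'level wx wy',w[:2].round(3))
E
python3 go.py .5715 -.0407 .12 -2.1
```

```text
clock: 2.72
ee_pos: [0.3322, -0.3936, 0.227]
orientation: [2.899, 1.209, -0.0]
force: [0.4, -0.8, 0.2]
gripper_width: 0.0921
gripper_force: 0.0
clock: 3.38
ee_pos: [0.4922, -0.1617, 0.2271]
orientation: [2.491, 1.913, -0.0]
force: [0.4, -0.3, -0.6]
gripper_width: 0.0918
gripper_force: 0.0
t 3.4 tcp [ 0.4922 -0.1617  0.2271] line -15.0 tilt 0.06 q [ 0.99  0.34 -0.87  1.87  0.3   1.06 -0.26] F [ 0.4 -0.3 -0.6] w 0.0918 gf 0.0
go cm [  7.93  12.1  -10.71] turn 0.225 level wx wy [0.001 0.001]
```

```bash
python3 -m handwheel '2 3 -1 0 0 .056 1;2 3 -1 0 0 .056 1;2 3 -2 0 0 .056 1;2 3.1 -3 0 0 .057 1;0 0 -3 0 0 0 1;0 0 0 0 0 0 1' ; python3 go.py .5715 -.0407 .0625 -2.1; python3 - <<'E'
from h import *
s=snap('top'); c=cv2.resize(s['image'][150:280,250:420],None,fx=4,fy=4,interpolation=cv2.INTER_CUBIC)
for x in [(.5715,-.0407,.091),(.4366,-.0187,.1)]:
    u=proj(s,x); print(u)
cv2.imwrite('pics/a.png',c[:,:,::-1])
E
```

```text
clock: 3.88
ee_pos: [0.5659, -0.0431, 0.1254]
orientation: [-2.254, -2.178, 0.006]
force: [-2.0, -0.6, -0.4]
gripper_width: 0.0919
gripper_force: 0.0
t 3.9 tcp [ 0.5659 -0.0431  0.1254] line -2.0 tilt 0.46 q [ 0.65  0.59 -0.82  1.83  0.52  0.96 -0.43] F [-2.  -0.6 -0.4] w 0.0919 gf 0.0
go cm [ 0.56  0.24 -6.29] turn -0.002 level wx wy [-0.002 -0.008]
[np.float64(303.43848322093464), np.float64(192.1128858574035)]
[np.float64(294.6011405320278), np.float64(242.17006410049316)]
```

View pics/a.png

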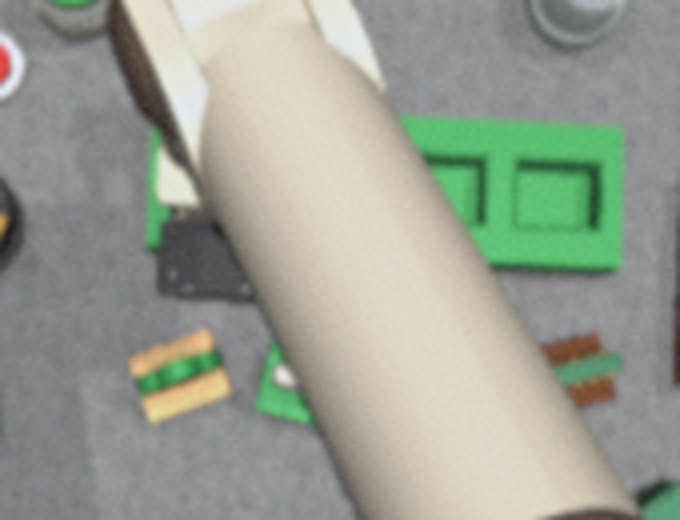

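The arm hides the plug from above and the other items are unmoved. I'll descend and grip.

```bash
python3 -m handwheel '.56 .24 -2.5 0 0 0 1;0 0 -2 0 0 0 1;0 0 -1.5 0 0 0 1;0 0 0 0 0 0 1;0 0 0 0 0 0 1' 40; python3 go.py .5715 -.0407 .0625 -2.1; python3 -m handwheel '0 0 0 0 0 0 -1;0 0 0 0 0 0 -1;0 0 0 0 0 0 -1;0 0 0 0 0 0 -1;0 0 0 0 0 0 -1;0 0 0 0 0 0 -1'; python3 go.py
```

```text
clock: 4.35
ee_pos: [0.5744, -0.0444, 0.071]
orientation: [2.266, 2.176, -0.001]
force: [0.6, -0.7, 0.4]
gripper_width: 0.0917
gripper_force: 0.0
t 4.3 tcp [ 0.5744 -0.0444  0.071 ] line -2.3 tilt 0.03 q [ 0.6   0.67 -0.76  1.85  0.6   0.87 -0.49] F [ 0.6 -0.7  0.4] w 0.0917 gf 0.0
go cm [-0.29  0.37 -0.85] turn 0.004 level wx wy [ 0. -0.]
clock: 4.85
ee_pos: [0.5747, -0.0435, 0.0708]
orientation: [2.264, 2.177, 0.0]
force: [-0.3, 0.3, -0.2]
gripper_width: 0.0565
gripper_force: 0.0
t 4.8 tcp [ 0.5747 -0.0435  0.0708] line -2.2 tilt 0.03 q [ 0.6   0.67 -0.76  1.85  0.6   0.87 -0.49] F [-0.3  0.3 -0.2] w 0.0565 gf 0.0
```

```bash
python3 -m handwheel '-.3 .3 -.85 0 0 0 -1;0 0 0 0 0 0 -1;0 0 0 0 0 0 -1;0 0 0 0 0 0 -1;0 0 0 0 0 0 -1;0 0 0 0 0 0 -1;0 0 0 0 0 0 -1;0 0 0 0 0 0 -1' 40; python3 go.py .5715 -.0407 .0625 -2.1; python3 -m handwheel '0 0 1.5 0 0 0 -1;0 0 2.5 0 0 0 -1;0 0 3 0 0 0 -1;0 0 3 0 0 0 -1;0 0 0 0 0 0 -1;0 0 0 0 0 0 -1'; python3 go.py .495 -.41 .17 -2.1
```

```text
clock: 5.52
ee_pos: [0.5729, -0.0405, 0.0624]
orientation: [2.263, 2.176, 0.003]
force: [3.0, -0.4, -0.4]
gripper_width: 0.0137
gripper_force: 40.0
t 5.5 tcp [ 0.5729 -0.0405  0.0624] line -2.2 tilt 0.14 q [ 0.59  0.68 -0.76  1.86  0.61  0.85 -0.51] F [ 3.  -0.4 -0.4] w 0.0137 gf 40.0
go cm [-0.14 -0.02  0.01] turn 0.002 level wx wy [-0.     0.003]
clock: 6.02
ee_pos: [0.5722, -0.0406, 0.1634]
orientation: [2.263, 2.176, 0.002]
force: [0.2, -0.4, -2.2]
gripper_width: 0.0138
gripper_force: 40.0
t 6.0 tcp [ 0.5722 -0.0406  0.1634] line -2.3 tilt 0.14 q [ 0.67  0.55 -0.86  1.8   0.48  1.02 -0.41] F [ 0.2 -0.4 -2.2] w 0.0138 gf 40.0
go cm [ -7.72 -36.94   0.66] turn 0.003 level wx wy [0.001 0.002]
```

```bash
python3 -m handwheel '-.6 -3.36 0 0 0 0 -1;-.6 -3.36 0 0 0 0 -1;-.6 -3.36 0 0 0 0 -1;-.6 -3.36 0 0 0 0 -1;-.6 -3.36 0 0 0 0 -1;-.6 -3.36 0 0 0 0 -1;-.6 -3.36 0 0 0 0 -1;-.6 -3.36 0 0 0 0 -1';python3 -m handwheel '-.6 -3.36 0 0 0 0 -1;-.6 -3.36 0 0 0 0 -1;-.6 -3.36 0 0 0 0 -1;-.6 -3.36 0 0 0 0 -1;0 0 -2 0 0 0 -1;0 0 -3 0 0 0 -1;0 0 -2.5 0 0 0 -1;0 0 0 0 0 0 -1'; python3 go.py .5 -.444 .05 -2.1
```

```text
clock: 6.68
ee_pos: [0.5212, -0.3103, 0.1597]
orientation: [-2.262, -2.175, 0.002]
force: [1.1, -0.7, -1.9]
gripper_width: 0.0138
gripper_force: 40.0
clock: 7.35
ee_pos: [0.494, -0.4406, 0.0788]
orientation: [-2.255, -2.168, 0.003]
force: [-1.2, 0.9, -2.0]
gripper_width: 0.0136
gripper_force: 40.0
t 7.3 tcp [ 0.494  -0.4406  0.0788] line -2.2 tilt 0.77 q [ 1.17  0.78 -0.72  1.6   0.58  1.    0.23] F [-1.2  0.9 -2. ] w 0.0136 gf 40.0
go cm [ 0.6  -0.34 -2.88] turn 0.002 level wx wy [-0.008 -0.011]
```

```bash
python3 -m handwheel '.4 -.3 -1.5 0 0 0 -1;0 0 -1.2 0 0 0 -1;0 0 0 0 0 0 -1;0 0 0 0 0 0 0;0 0 0 0 0 0 0;0 0 0 0 0 0 0;0 0 0 0 0 0 0;0 0 0 0 0 0 0'; python3 go.py; python3 -m handwheel '0 0 2 0 0 0 0;0 0 3 0 0 0 0;0 0 4 0 0 0 1;0 0 4 0 0 0 1;0 0 0 0 0 0 1'; python3 - <<'E'
from h import *
s=snap('scene'); c=cv2.resize(s['image'][60:270,190:400],None,fx=2.8,fy=2.8,interpolation=cv2.INTER_CUBIC)
cv2.imwrite('pics/b.png',c[:,:,::-1])
E
```

```text
clock: 8.02
ee_pos: [0.504, -0.4471, 0.061]
orientation: [2.263, 2.176, -0.0]
force: [-0.3, -0.1, -0.1]
gripper_width: 0.0422
gripper_force: 0.0
t 8.0 tcp [ 0.504  -0.4471  0.061 ] line -2.2 tilt 0.1 q [ 1.16  0.81 -0.7   1.59  0.6   0.97  0.21] F [-0.3 -0.1 -0.1] w 0.0422 gf 0.0
clock: 8.43
ee_pos: [0.5083, -0.4488, 0.1998]
orientation: [2.254, 2.168, 0.003]
force: [1.6, -0.4, 0.6]
gripper_width: 0.0613
gripper_force: 0.0
```

View pics/b.png

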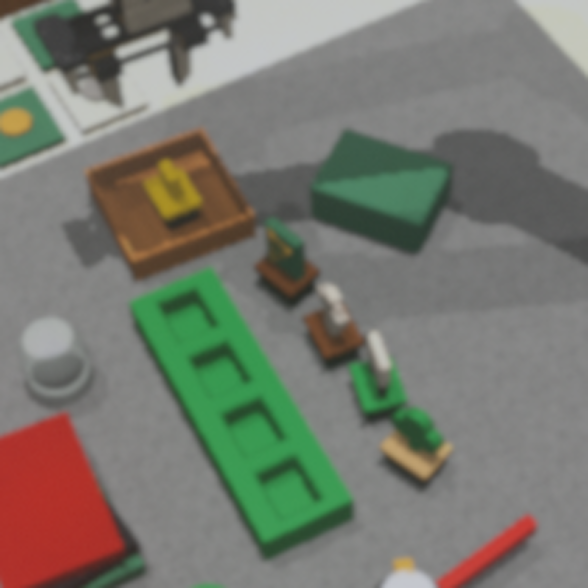

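The plug lies upright in the tray at crop (175,190), and the souvenirs stand as before. I'll refine the souvenir poses by fitting their outlines to both pictures.

```bash
cat > fit.py <<'E'
from h import *
from scipy.optimize import minimize
def hull(s,p,yaw,dx,dy,z0,z1,k=6,o=(0,0)):
    c,n=np.cos(yaw),np.sin(yaw); pts=[]
    for X in(-dx/2,dx/2):
        for Y in(-dy/2,dy/2):
            for z in(z0,z1): u=proj(s,[p[0]+c*X-n*Y,p[1]+n*X+c*Y,z]); pts.append([(u[0]-o[0]+.5)*k-.5,(u[1]-o[1]+.5)*k-.5])
    return cv2.convexHull(np.float32(pts)).round().astype(np.int32)
def fg(s,o,n=60,k=6):
    c=cv2.resize(s['image'][o[1]:o[1]+n,o[0]:o[0]+n],None,fx=k,fy=k,interpolation=cv2.INTER_LINEAR)
    h=cv2.cvtColor(c,cv2.COLOR_RGB2HSV); return ((h[...,1]>75)&(h[...,2]>45)).astype(np.uint8)
def fit(views,p0,yaw0,boxes=((40,52,0,26),(48,60,26,36)),fig=(16,62,36,101),zoff=0):
    W=[]
    for s in views:
        u=proj(s,[p0[0],p0[1],.04+zoff]); o=(int(u[0])-30,int(u[1])-30); W.append((s,o,fg(s,o)))
    def cost(v,det=False):
        t=0;ious=[]
        for s,o,m in W:
            M=np.zeros_like(m)
            for b in boxes: cv2.fillConvexPoly(M,hull(s,v[:2]/100,v[2],b[0]/1e3,b[1]/1e3,b[2]/1e3+zoff,b[3]/1e3+zoff,o=o),1)
            I=np.zeros_like(m); cv2.fillConvexPoly(I,hull(s,v[:2]/100,v[2],fig[0]/1e3,fig[1]/1e3,fig[2]/1e3+zoff,fig[3]/1e3+zoff,o=o),1)
            M2=cv2.dilate(M,np.ones((73,73),np.uint8)); ok=(I==0)&(M2>0)
            iou=((M&m)[ok].sum())/((M|m)[ok].sum()+1); ious.append(round(float(iou),3)); t-=iou
        return ious if det else t
    x0=np.array([p0[0]*100,p0[1]*100,yaw0]); S=x0+np.array([[0,0,0],[.5,0,0],[0,.5,0],[0,0,.12]])
    r=minimize(cost,x0,method='Nelder-Mead',options=dict(initial_simplex=S,xatol=.005,fatol=1e-4))
    return r.x[:2]/100,np.degrees(r.x[2]),cost(r.x,True)
G={'shamrock':((.4363,-.0185),21.3),'sheep':((.4305,-.105),-12.8),'cross':((.4367,-.186),-3.8),'harp':((.439,-.284),13)}
E
cat > f1.py <<'E'
from fit import *
V=[snap('top'),snap('scene')]
T0=[dict(s,image=cv2.imread('pics/%s0.png'%n)[:,:,::-1]) for s,n in zip(V,('top','scene'))]
for n,(p,y) in G.items():
    for vs in(T0,T0[:1],T0[1:]):
        a=fit(vs,p,np.radians(y)); print(n,a[0].round(4),a[1].round(1),a[2])
E
python3 f1.py; python3 go.py .439 -.284 .17 13
```

```text
shamrock [ 0.4367 -0.0177] 21.1 [0.889, 0.662]
shamrock [ 0.4379 -0.0175] 20.4 [0.895]
shamrock [ 0.4308 -0.0212] 29.4 [0.804]
sheep [ 0.4302 -0.104 ] -14.9 [0.958, 0.508]
sheep [ 0.4304 -0.1044] -14.1 [0.955]
sheep [ 0.4278 -0.1091] -15.4 [0.534]
cross [ 0.4365 -0.1889] -6.2 [0.828, 0.485]
cross [ 0.4372 -0.1873] -5.8 [0.832]
cross [ 0.4309 -0.1985] -5.2 [0.582]
harp [ 0.4394 -0.2879] 15.2 [0.841, 0.552]
harp [ 0.4404 -0.2876] 15.3 [0.851]
harp [ 0.4334 -0.295 ] 21.2 [0.641]
t 8.6 tcp [ 0.5035 -0.447   0.1908] line -2.2 tilt 0.09 q [ 1.2   0.67 -0.79  1.51  0.5   1.17  0.29] F [ 0.6  0.  -1.1] w 0.0733 gf 0.0
go cm [-6.45 16.3  -2.08] turn 0.266 level wx wy [0.002 0.001]
```

```bash
python3 -m handwheel '-1.25 3.2 0 0 0 .057 1;-1.25 3.2 0 0 0 .057 1;-1.25 3.2 0 0 0 .057 1;-1.3 3.2 0 0 0 .057 1;-1.3 3.3 0 0 0 .057 1;0 0 -3 0 0 0 1;0 0 -3 0 0 0 1;0 0 0 0 0 0 1' 40;  python3 go.py .440 -.286 .0612 14
```

```text
clock: 9.25
ee_pos: [0.4351, -0.2835, 0.1245]
orientation: [-1.925, -2.47, 0.002]
force: [-1.6, 0.3, -0.4]
gripper_width: 0.0918
gripper_force: 0.0
t 9.2 tcp [ 0.4351 -0.2835  0.1245] line 14.1 tilt 0.58 q [ 1.23  0.54 -0.89  1.95  0.52  0.92  0.32] F [-1.6  0.3 -0.4] w 0.0918 gf 0.0
go cm [ 0.49 -0.25 -6.33] turn -0.002 level wx wy [-0.005 -0.009]
```

```bash
python3 -m handwheel '0 0 -2 0 0 0 1;0 0 0 0 0 0 1;0 0 0 0 0 0 1'; python3 go.py .440 -.286 .0612 14
```

```text
clock: 9.5
ee_pos: [0.4393, -0.2852, 0.1095]
orientation: [-1.93, -2.475, -0.001]
force: [0.7, -0.1, 0.7]
gripper_width: 0.0918
gripper_force: 0.0
t 9.5 tcp [ 0.4393 -0.2852  0.1095] line 14.1 tilt 0.17 q [ 1.21  0.56 -0.87  1.95  0.55  0.89  0.3 ] F [ 0.7 -0.1  0.7] w 0.0918 gf 0.0
go cm [ 0.07 -0.08 -4.83] turn -0.001 level wx wy [-0.002 -0.002]
```

```bash
python3 -m handwheel '0 -.05 -2.5 0 0 0 1;0 0 -1.7 0 0 0 1;0 0 -.6 0 0 0 0;0 0 0 0 0 0 -1;0 0 0 0 0 0 -1;0 0 0 0 0 0 -1;0 0 0 0 0 0 -1;0 0 0 0 0 0 -1';python3 -m handwheel '0 0 0 0 0 0 -1;0 0 0 0 0 0 -1;0 0 0 0 0 0 -1;0 0 0 0 0 0 -1;0 0 0 0 0 0 -1;0 0 0 0 0 0 -1;0 0 0 0 0 0 -1'; python3 go.py .440 -.286 .0612 14; python3 -m handwheel '0 0 1.5 0 0 0 -1;0 0 2.5 0 0 0 -1;0 0 2.5 0 0 0 -1;0 0 0 0 0 0 -1;0 0 0 0 0 0 -1;0 0 0 0 0 0 -1' ; python3 go.py .5642 -.2808 .135 -2.1
```

```text
clock: 10.17
ee_pos: [0.4406, -0.2866, 0.0629]
orientation: [1.931, 2.476, -0.0]
force: [-0.6, -0.0, -0.2]
gripper_width: 0.0565
gripper_force: 0.0
clock: 10.75
ee_pos: [0.44, -0.2861, 0.0618]
orientation: [-1.932, -2.477, -0.0]
force: [-0.1, -0.7, -1.7]
gripper_width: 0.0136
gripper_force: 40.0
t 10.8 tcp [ 0.44   -0.2861  0.0618] line 14.1 tilt 0.01 q [ 1.16  0.63 -0.81  1.97  0.63  0.81  0.24] F [-0.1 -0.7 -1.7] w 0.0136 gf 40.0
go cm [ 0.    0.01 -0.06] turn -0.002 level wx wy [-0. -0.]
clock: 11.25
ee_pos: [0.4394, -0.2863, 0.127]
orientation: [-1.932, -2.477, 0.001]
force: [0.2, 0.6, -2.1]
gripper_width: 0.0138
gripper_force: 40.0
t 11.2 tcp [ 0.4394 -0.2863  0.127 ] line 14.1 tilt 0.04 q [ 1.23  0.53 -0.89  1.94  0.52  0.92  0.32] F [ 0.2  0.6 -2.1] w 0.0138 gf 40.0
go cm [12.48  0.55  0.8 ] turn -0.282 level wx wy [ 0.    -0.001]
```

```bash
python3 -m handwheel '2.5 .1 0 0 0 -.056 -1;2.5 .1 0 0 0 -.056 -1;2.5 .1 0 0 0 -.056 -1;2.5 .1 0 0 0 -.056 -1;2.5 .1 0 0 0 -.056 -1;0 0 0 0 0 0 -1;0 0 0 0 0 0 -1;0 0 0 0 0 0 -1'; python3 go.py .5642 -.2808 .1 -2.1; python3 - <<'E'
from h import *
s=snap('scene'); u=proj(s,[.5642,-.2808,.06]); u=np.int32(u); print(u)
c=cv2.resize(s['image'][u[1]-35:u[1]+35,u[0]-45:u[0]+45],None,fx=7,fy=7,interpolation=cv2.INTER_CUBIC)
cv2.imwrite('pics/d.png',c[:,:,::-1])
E
```

```text
clock: 11.92
ee_pos: [0.5634, -0.2806, 0.1254]
orientation: [-2.255, -2.183, 0.002]
force: [0.1, -0.3, -2.8]
gripper_width: 0.0138
gripper_force: 40.0
t 11.9 tcp [ 0.5634 -0.2806  0.1254] line -1.9 tilt 0.2 q [ 0.96  0.67 -0.77  1.68  0.53  1.02 -0.02] F [ 0.1 -0.3 -2.8] w 0.0138 gf 40.0
go cm [ 0.08 -0.02 -2.54] turn -0.004 level wx wy [-0.001 -0.003]
[255 168]
```

View pics/d.png

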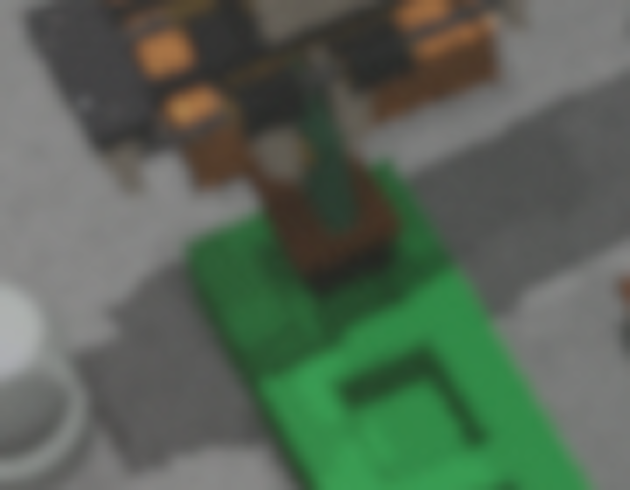

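The harp hangs squarely over the socket, with its base at crop (335,235). I'll insert it while watching the force.

```bash
python3 -m handwheel '.1 0 -1.2 0 0 0 -1;0 0 -1 0 0 0 -1;0 0 -.5 0 0 0 -1;0 0 0 0 0 0 -1;0 0 0 0 0 0 -1'; python3 go.py .5642 -.2808 .081 -2.1;python3 -m handwheel '0 0 -.5 0 0 0 -1;0 0 -.5 0 0 0 -1;0 0 -.4 0 0 0 -1;0 0 0 0 0 0 -1'; python3 go.py .5642 -.2808 .081 -2.1
```

```text
clock: 12.38
ee_pos: [0.5653, -0.2811, 0.0991]
orientation: [-2.258, -2.182, 0.001]
force: [-0.3, -0.1, -1.6]
gripper_width: 0.0137
gripper_force: 40.0
t 12.4 tcp [ 0.5653 -0.2811  0.0991] line -2.0 tilt 0.09 q [ 0.95  0.7  -0.75  1.69  0.56  0.98 -0.04] F [-0.3 -0.1 -1.6] w 0.0137 gf 40.0
go cm [-0.11  0.03 -1.81] turn -0.002 level wx wy [-0.001 -0.001]
clock: 12.72
ee_pos: [0.5653, -0.2809, 0.0848]
orientation: [-2.258, -2.182, 0.001]
force: [-0.5, 0.4, -2.7]
gripper_width: 0.0138
gripper_force: 40.0
t 12.7 tcp [ 0.5653 -0.2809  0.0848] line -1.9 tilt 0.09 q [ 0.94  0.72 -0.74  1.7   0.57  0.96 -0.05] F [-0.5  0.4 -2.7] w 0.0138 gf 40.0
go cm [-0.11  0.01 -0.38] turn -0.003 level wx wy [-0.001 -0.002]
```

```bash
python3 -m handwheel '0 0 -.5 0 0 0 -1;0 0 0 0 0 0 -1;0 0 0 0 0 0 -1;0 0 0 0 0 0 0;0 0 0 0 0 0 0;0 0 0 0 0 0 0;0 0 0 0 0 0 0;0 0 0 0 0 0 0'; python3 go.py; python3 -m handwheel '0 0 2 0 0 0 0;0 0 3 0 0 0 .5;0 0 3 0 0 0 1;0 0 0 0 0 0 1';python3 -m handwheel '-3.2 2.35 0 0 0 -.015 1;-3.2 2.35 0 0 0 -.015 1;-3.2 2.35 0 0 0 -.015 1;-3.2 2.35 0 0 0 -.01 1;0 0 0 0 0 0 1;0 0 0 0 0 0 1;0 0 0 0 0 0 1' ; python3 go.py .437 -.187 .0612 -5
```

```text
clock: 13.38
ee_pos: [0.5661, -0.2812, 0.0811]
orientation: [2.259, 2.183, 0.0]
force: [-0.3, -0.3, -0.3]
gripper_width: 0.0424
gripper_force: 0.0
t 13.4 tcp [ 0.5661 -0.2812  0.0811] line -2.0 tilt 0.02 q [ 0.94  0.73 -0.73  1.7   0.58  0.95 -0.06] F [-0.3 -0.3 -0.3] w 0.0424 gf 0.0
clock: 13.72
ee_pos: [0.57, -0.2818, 0.1673]
orientation: [2.252, 2.178, 0.006]
force: [1.5, 0.4, 0.4]
gripper_width: 0.0611
gripper_force: 0.0
clock: 14.3
ee_pos: [0.4389, -0.188, 0.1616]
orientation: [2.317, 2.119, 0.0]
force: [0.2, -0.9, -0.2]
gripper_width: 0.0918
gripper_force: 0.0
t 14.3 tcp [ 0.4389 -0.188   0.1616] line -5.1 tilt 0.14 q [ 1.11  0.37 -0.9   2.03  0.37  0.91 -0.08] F [ 0.2 -0.9 -0.2] w 0.0918 gf 0.0
go cm [ -0.19   0.1  -10.04] turn 0.002 level wx wy [0.002 0.002]
```

```bash
cat > chk.py <<'E'
import sys; from h import *
s=snap('scene')
for n in sys.argv[1:]:
    print(n,[(np.round(x['xy']).tolist(),round(x['confidence'],2)) for x in optics.look_for('scene',n)[:3]])
E
python3 chk.py cross sheep shamrock lamp; python3 -m handwheel '-.2 .1 -3.5 0 0 0 1;0 0 -3.5 0 0 0 1;0 0 -2.4 0 0 0 .3;0 0 -.6 0 0 0 -1;0 0 0 0 0 0 -1;0 0 0 0 0 0 -1;0 0 0 0 0 0 -1;0 0 0 0 0 0 -1'; python3 go.py .437 -.187 .0612 -5
```

```text
cross [([309.0, 176.0], 0.84), ([341.0, 326.0], 0.15)]
sheep [([326.0, 196.0], 0.95)]
shamrock [([338.0, 220.0], 0.7)]
lamp [([339.0, 272.0], 0.64)]
clock: 15.22
ee_pos: [0.4374, -0.1867, 0.0624]
orientation: [2.316, 2.118, 0.002]
force: [-0.5, -0.5, -1.2]
gripper_width: 0.0565
gripper_force: 0.0
t 15.2 tcp [ 0.4374 -0.1867  0.0624] line -5.1 tilt 0.17 q [ 0.98  0.53 -0.76  2.09  0.56  0.72 -0.24] F [-0.5 -0.5 -1.2] w 0.0565 gf 0.0
go cm [-0.04 -0.03 -0.12] turn 0.002 level wx wy [0.001 0.003]
```

```bash
python3 -m handwheel '0 0 -.1 0 0 0 -1;0 0 0 0 0 0 -1;0 0 0 0 0 0 -1;0 0 0 0 0 0 -1;0 0 0 0 0 0 -1;0 0 0 0 0 0 -1;0 0 0 0 0 0 -1;0 0 0 0 0 0 -1'; python3 go.py; python3 -m handwheel '0 0 1.5 0 0 0 -1;0 0 2.5 0 0 0 -1;0 0 2.5 0 0 0 -1;0 0 .5 0 0 0 -1;0 0 0 0 0 0 -1';python3 -m handwheel '3.25 -.35 0 0 0 .012 -1;3.25 -.35 0 0 0 .012 -1;3.25 -.35 0 0 0 .012 -1;3.25 -.35 0 0 0 .012 -1;0 0 0 0 0 0 -1;0 0 0 0 0 0 -1;0 0 0 0 0 0 -1'; python3 go.py .5672 -.2009 .1 -2.1
```

```text
clock: 15.88
ee_pos: [0.4358, -0.1861, 0.0598]
orientation: [-2.318, -2.12, 0.0]
force: [-0.6, -0.4, -1.1]
gripper_width: 0.0135
gripper_force: 40.0
t 15.9 tcp [ 0.4358 -0.1861  0.0598] line -5.1 tilt 0.02 q [ 0.98  0.54 -0.76  2.1   0.56  0.72 -0.24] F [-0.6 -0.4 -1.1] w 0.0135 gf 40.0
clock: 16.3
ee_pos: [0.4371, -0.1868, 0.1312]
orientation: [2.316, 2.118, 0.001]
force: [0.3, -0.4, -2.5]
gripper_width: 0.0139
gripper_force: 40.0
clock: 16.88
ee_pos: [0.5643, -0.1994, 0.1278]
orientation: [-2.263, -2.174, 0.003]
force: [-0.1, 0.4, -1.5]
gripper_width: 0.0139
gripper_force: 40.0
t 16.9 tcp [ 0.5643 -0.1994  0.1278] line -2.3 tilt 0.23 q [ 0.88  0.63 -0.8   1.76  0.52  0.99 -0.16] F [-0.1  0.4 -1.5] w 0.0139 gf 40.0
go cm [ 0.29 -0.15 -2.78] turn 0.004 level wx wy [-0.001 -0.004]
```

```bash
python3 -m handwheel '.15 0 -1.2 0 0 0 -1;0 0 -1 0 0 0 -1;0 0 -.6 0 0 0 -1;0 0 0 0 0 0 -1;0 0 0 0 0 0 -1'; python3 go.py .5672 -.2 .079 -2.1;python3 -m handwheel '0 0 -.5 0 0 0 -1;0 0 -.5 0 0 0 -1;0 0 -.5 0 0 0 -1;0 0 0 0 0 0 -1'; python3 go.py .5672 -.2 .079 -2.1
```

```text
clock: 17.3
ee_pos: [0.567, -0.2003, 0.1013]
orientation: [2.266, 2.175, -0.001]
force: [1.4, 0.0, -1.1]
gripper_width: 0.0136
gripper_force: 40.0
t 17.3 tcp [ 0.567  -0.2003  0.1013] line -2.4 tilt 0.02 q [ 0.86  0.66 -0.77  1.77  0.56  0.95 -0.19] F [ 1.4  0.  -1.1] w 0.0136 gf 40.0
go cm [ 0.02  0.03 -2.23] turn 0.004 level wx wy [ 0. -0.]
clock: 17.63
ee_pos: [0.567, -0.2001, 0.0854]
orientation: [-2.266, -2.175, 0.0]
force: [0.3, 0.2, -2.8]
gripper_width: 0.0139
gripper_force: 40.0
t 17.6 tcp [ 0.567  -0.2001  0.0854] line -2.3 tilt 0.06 q [ 0.85  0.68 -0.76  1.77  0.57  0.92 -0.2 ] F [ 0.3  0.2 -2.8] w 0.0139 gf 40.0
go cm [ 0.02  0.01 -0.64] turn 0.004 level wx wy [-0.001 -0.001]
```

```bash
python3 -m handwheel '0 0 -.7 0 0 0 -1;0 0 0 0 0 0 -1;0 0 0 0 0 0 -1;0 0 0 0 0 0 0;0 0 0 0 0 0 0;0 0 0 0 0 0 0;0 0 0 0 0 0 0;0 0 0 0 0 0 0'; python3 go.py; python3 -m handwheel '0 0 2 0 0 0 0;0 0 3 0 0 0 .5;0 0 3 0 0 0 1;0 0 0 0 0 0 1';python3 -m handwheel '-2.74 1.91 0 0 0 -.041 1;-2.74 1.91 0 0 0 -.041 1;-2.74 1.91 0 0 0 -.041 1;-2.74 1.91 0 0 0 -.041 1;-2.74 1.91 0 0 0 -.041 1;0 0 0 0 0 0 1;0 0 0 0 0 0 1;0 0 0 0 0 0 1' ; python3 chk.py cross harp sheep shamrock lamp; python3 go.py .4304 -.1045 .0612 -14
```

```text
clock: 18.3
ee_pos: [0.5676, -0.2003, 0.0802]
orientation: [2.266, 2.175, 0.0]
force: [0.6, -0.1, 0.1]
gripper_width: 0.0422
gripper_force: 0.0
t 18.3 tcp [ 0.5676 -0.2003  0.0802] line -2.4 tilt 0.02 q [ 0.84  0.69 -0.75  1.78  0.58  0.91 -0.2 ] F [ 0.6 -0.1  0.1] w 0.0422 gf 0.0
clock: 18.63
ee_pos: [0.5714, -0.2003, 0.166]
orientation: [2.26, 2.17, 0.007]
force: [1.7, 0.2, -0.1]
gripper_width: 0.0618
gripper_force: 0.0
clock: 19.3
ee_pos: [0.4313, -0.1053, 0.1604]
orientation: [2.476, 1.931, 0.001]
force: [-0.4, 0.6, -0.2]
gripper_width: 0.0918
gripper_force: 0.0
cross [([269.0, 187.0], 0.91)]
harp []
sheep [([326.0, 196.0], 0.57), ([341.0, 329.0], 0.45)]
shamrock [([339.0, 220.0], 0.71), ([341.0, 327.0], 0.41)]
lamp [([341.0, 275.0], 0.85), ([338.0, 220.0], 0.56)]
t 19.6 tcp [ 0.4311 -0.1048  0.1598] line -14.1 tilt 0.05 q [ 0.98  0.31 -0.91  2.1   0.32  0.87 -0.36] F [-0.5  0.1 -0.2] w 0.0918 gf 0.0
go cm [-0.07  0.03 -9.86] turn 0.002 level wx wy [-0.001  0.   ]
```

```bash
python3 -m handwheel '-.1 0 -3.5 0 0 0 1;0 0 -3.5 0 0 0 1;0 0 -2.3 0 0 0 .3;0 0 -.5 0 0 0 -1;0 0 0 0 0 0 -1;0 0 0 0 0 0 -1;0 0 0 0 0 0 -1;0 0 0 0 0 0 -1';  python3 -m handwheel '0 0 0 0 0 0 -1;0 0 0 0 0 0 -1;0 0 0 0 0 0 -1;0 0 0 0 0 0 -1;0 0 0 0 0 0 -1;0 0 0 0 0 0 -1;0 0 0 0 0 0 -1;0 0 0 0 0 0 -1'; python3 go.py .4304 -.1045 .0612 -14;  python3 -m handwheel '0 0 1.5 0 0 0 -1;0 0 2.5 0 0 0 -1;0 0 2.5 0 0 0 -1;0 0 .5 0 0 0 -1;0 0 0 0 0 0 -1;0 0 0 0 0 0 -1'; python3 go.py .57 -.1207 .13 -2.1
```

```text
clock: 20.27
ee_pos: [0.4309, -0.105, 0.0634]
orientation: [2.475, 1.93, 0.002]
force: [-0.0, 0.7, -0.3]
gripper_width: 0.0562
gripper_force: 0.0
clock: 20.93
ee_pos: [0.4293, -0.1046, 0.0618]
orientation: [-2.477, -1.932, 0.0]
force: [-0.1, -0.2, -1.1]
gripper_width: 0.0137
gripper_force: 40.0
t 20.9 tcp [ 0.4293 -0.1046  0.0618] line -14.1 tilt 0.03 q [ 0.83  0.48 -0.76  2.17  0.53  0.68 -0.55] F [-0.1 -0.2 -1.1] w 0.0137 gf 40.0
go cm [ 0.11  0.01 -0.06] turn 0.002 level wx wy [-0. -0.]
clock: 21.43
ee_pos: [0.4291, -0.105, 0.1315]
orientation: [2.478, 1.931, -0.001]
force: [-0.4, -0.7, -1.4]
gripper_width: 0.0139
gripper_force: 40.0
t 21.4 tcp [ 0.4291 -0.105   0.1315] line -14.1 tilt 0.04 q [ 0.94  0.36 -0.88  2.13  0.38  0.82 -0.42] F [-0.4 -0.7 -1.4] w 0.0139 gf 40.0
go cm [14.09 -1.57 -0.15] turn 0.21 level wx wy [ 0.001 -0.   ]
```

```bash
python3 -m handwheel '2.8 -.31 0 0 0 .042 -1;2.8 -.31 0 0 0 .042 -1;2.8 -.32 0 0 0 .042 -1;2.8 -.32 0 0 0 .042 -1;2.8 -.31 0 0 0 .042 -1;0 0 0 0 0 0 -1;0 0 0 0 0 0 -1;0 0 0 0 0 0 -1'; python3 -m handwheel '0 0 -1.2 0 0 0 -1;0 0 -1 0 0 0 -1;0 0 -.6 0 0 0 -1;0 0 0 0 0 0 -1;0 0 0 0 0 0 -1'; python3 go.py .57 -.1207 .081 -2.1
```

```text
clock: 22.1
ee_pos: [0.5677, -0.1197, 0.1299]
orientation: [-2.258, -2.179, 0.003]
force: [-1.1, -1.0, -1.2]
gripper_width: 0.0138
gripper_force: 40.0
clock: 22.52
ee_pos: [0.5693, -0.1208, 0.1059]
orientation: [2.26, 2.18, -0.003]
force: [-5.1, -0.3, 20.5]
gripper_width: 0.0141
gripper_force: 40.0
t 22.5 tcp [ 0.5693 -0.1208  0.1059] line -2.1 tilt 0.15 q [ 0.76  0.63 -0.8   1.81  0.56  0.94 -0.33] F [-5.1 -0.3 20.5] w 0.0141 gf 40.0
go cm [ 0.07  0.01 -2.49] turn -0.0 level wx wy [ 0.003 -0.   ]
```

```bash
python3 -m handwheel '0 0 1 0 0 0 -1;0 0 0 0 0 0 -1;0 0 0 0 0 0 -1'; python3 go.py .57 -.1207 .081 -2.1; python3 - <<'E'
from fit import *
s=snap('scene'); u=np.int32(proj(s,[.57,-.12,.07])); k=8; o=(u[0]-40,u[1]-34)
c=cv2.resize(s['image'][o[1]:o[1]+70,o[0]:o[0]+80],None,fx=k,fy=k,interpolation=cv2.INTER_CUBIC)
p=monitor.get_obs()['ee_pos']; zo=p[2]-.0618
for b in((40,52,0,26),(48,60,26,36),(14,50,36,100)):
    cv2.polylines(c,[hull(s,(p[0],p[1]),np.radians(-2.1),b[0]/1e3,b[1]/1e3,b[2]/1e3+zo,b[3]/1e3+zo,k=k,o=o)],True,(255,0,255),1)
for q in((.5730,-.041),(.5701,-.1209)): cv2.polylines(c,[hull(s,q,np.radians(-2.1),.045,.057,.045,.045,k=k,o=o)],True,(255,255,0),1)
cv2.imwrite('pics/e.png',c[:,:,::-1])
E
```

```text
clock: 22.77
ee_pos: [0.5692, -0.1206, 0.1137]
orientation: [2.261, 2.181, -0.0]
force: [0.0, -0.0, -1.1]
gripper_width: 0.0139
gripper_force: 40.0
t 22.8 tcp [ 0.5692 -0.1206  0.1137] line -2.1 tilt 0.03 q [ 0.77  0.62 -0.81  1.81  0.55  0.95 -0.32] F [ 0.  -0.  -1.1] w 0.0139 gf 40.0
go cm [ 0.08 -0.01 -3.27] turn -0.0 level wx wy [0. 0.]
```

View pics/e.png

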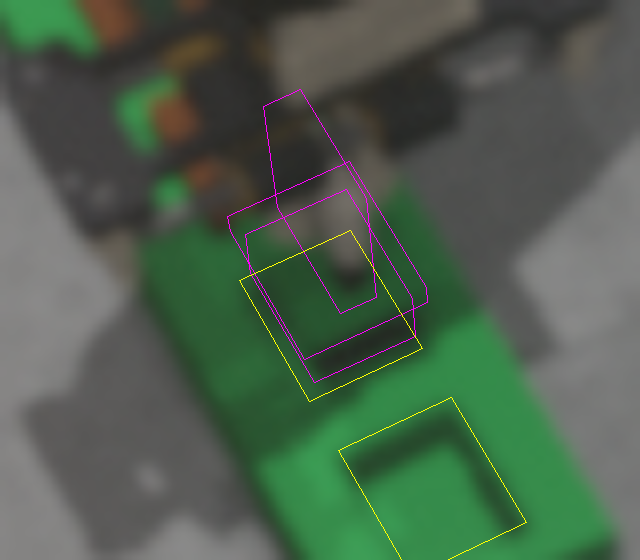

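The overlay is too dim to tell the offset. I'll touch gently again and read the moment to see which edge catches.

```bash
python3 -m handwheel '.08 0 -.5 0 0 0 -1;0 0 -.4 0 0 0 -1;0 0 0 0 0 0 -1;0 0 0 0 0 0 -1'; python3 go.py .57 -.1207 .081 -2.1; python3 -c "
from h import *; print(monitor.get_obs()['moment'])"; python3 -m handwheel '0 0 -.4 0 0 0 -1;0 0 0 0 0 0 -1;0 0 0 0 0 0 -1'; python3 go.py .57 -.1207 .081 -2.1; python3 -c "
from h import *; print(monitor.get_obs()['moment'])"
```

```text
clock: 23.15
ee_pos: [0.5702, -0.1202, 0.1042]
orientation: [-2.26, -2.181, -0.0]
force: [0.7, 0.0, -1.4]
gripper_width: 0.014
gripper_force: 40.0
t 23.1 tcp [ 0.5702 -0.1202  0.1042] line -2.1 tilt 0.05 q [ 0.76  0.64 -0.8   1.81  0.56  0.94 -0.33] F [ 0.7  0.  -1.4] w 0.014 gf 40.0
go cm [-0.02 -0.05 -2.32] turn -0.001 level wx wy [-0.001 -0.001]
[-0.02464604 -0.27995381 -0.00192952]
clock: 23.4
ee_pos: [0.5702, -0.1203, 0.1006]
orientation: [-2.261, -2.181, 0.0]
force: [0.5, -0.5, -2.1]
gripper_width: 0.0137
gripper_force: 40.0
t 23.4 tcp [ 0.5702 -0.1203  0.1006] line -2.1 tilt 0.03 q [ 0.76  0.64 -0.8   1.81  0.57  0.93 -0.33] F [ 0.5 -0.5 -2.1] w 0.0137 gf 40.0
go cm [-0.02 -0.04 -1.96] turn -0.001 level wx wy [-0. -0.]
[-0.04105101 -0.27300596 -0.02944888]
```

It has entered now, so x was the edge that caught. I'll continue down.

```bash
python3 -m handwheel '.05 0 -.5 0 0 0 -1;0 0 -.5 0 0 0 -1;0 0 0 0 0 0 -1;0 0 0 0 0 0 -1'; python3 go.py .57 -.1207 .081 -2.1;python3 -m handwheel '0 0 -.5 0 0 0 -1;0 0 -.4 0 0 0 -1;0 0 0 0 0 0 -1;0 0 0 0 0 0 -1'; python3 go.py .57 -.1207 .081 -2.1
```

```text
clock: 23.73
ee_pos: [0.5703, -0.1203, 0.0904]
orientation: [-2.26, -2.18, 0.001]
force: [-0.1, -1.1, -1.5]
gripper_width: 0.0141
gripper_force: 40.0
t 23.7 tcp [ 0.5703 -0.1203  0.0904] line -2.1 tilt 0.07 q [ 0.75  0.66 -0.79  1.82  0.58  0.91 -0.34] F [-0.1 -1.1 -1.5] w 0.0141 gf 40.0
go cm [-0.03 -0.04 -0.94] turn -0.001 level wx wy [-0.    -0.001]
clock: 24.07
ee_pos: [0.5705, -0.1203, 0.0816]
orientation: [-2.261, -2.181, 0.001]
force: [-0.5, -0.1, -0.4]
gripper_width: 0.014
gripper_force: 40.0
t 24.1 tcp [ 0.5705 -0.1203  0.0816] line -2.1 tilt 0.04 q [ 0.74  0.67 -0.78  1.82  0.59  0.9  -0.35] F [-0.5 -0.1 -0.4] w 0.014 gf 40.0
go cm [-0.05 -0.04 -0.06] turn -0.001 level wx wy [-0.    -0.001]
```

```bash
python3 -m handwheel '0 0 -.15 0 0 0 -1;0 0 0 0 0 0 -1;0 0 0 0 0 0 0;0 0 0 0 0 0 0;0 0 0 0 0 0 0;0 0 0 0 0 0 0;0 0 0 0 0 0 0'; python3 go.py; python3 -m handwheel '0 0 2 0 0 0 0;0 0 3 0 0 0 .5;0 0 3 0 0 0 1;0 0 0 0 0 0 1';python3 -m handwheel '-2.68 2.05 0 0 0 .08 1;-2.68 2.05 0 0 0 .08 1;-2.68 2.05 0 0 0 .08 1;-2.68 2.05 0 0 0 .08 1;-2.68 2.05 0 0 0 .08 1;0 0 0 0 0 0 1;0 0 0 0 0 0 1;0 0 0 0 0 0 1' ; python3 chk.py sheep shamrock lamp; python3 go.py .437 -.0178 .0612 20.7
```

```text
clock: 24.65
ee_pos: [0.5709, -0.1204, 0.0806]
orientation: [2.261, 2.181, 0.0]
force: [0.3, -0.8, 1.0]
gripper_width: 0.0421
gripper_force: 0.0
t 24.6 tcp [ 0.5709 -0.1204  0.0806] line -2.1 tilt 0.02 q [ 0.74  0.67 -0.78  1.82  0.59  0.9  -0.35] F [ 0.3 -0.8  1. ] w 0.0421 gf 0.0
clock: 24.98
ee_pos: [0.5747, -0.12, 0.1662]
orientation: [2.255, 2.177, 0.008]
force: [1.1, -0.4, -0.1]
gripper_width: 0.0615
gripper_force: 0.0
clock: 25.65
ee_pos: [0.4376, -0.0184, 0.1607]
orientation: [1.783, 2.585, 0.0]
force: [0.8, -0.5, -0.6]
gripper_width: 0.0922
gripper_force: 0.0
sheep [([282.0, 209.0], 0.89)]
shamrock [([338.0, 219.0], 0.71)]
lamp [([341.0, 274.0], 0.73)]
t 25.9 tcp [ 0.4378 -0.0183  0.1605] line 20.8 tilt 0.05 q [ 0.93  0.36 -1.09  2.11  0.41  0.9  -0.04] F [-0.2  0.5  0.1] w 0.0918 gf 0.0
go cm [-0.08  0.05 -9.93] turn -0.001 level wx wy [-0.001  0.001]
```

```bash
python3 -m handwheel '-.08 .05 -3.5 0 0 0 1;0 0 -3.5 0 0 0 1;0 0 -2.4 0 0 0 .3;0 0 -.5 0 0 0 -1;0 0 0 0 0 0 -1;0 0 0 0 0 0 -1;0 0 0 0 0 0 -1;0 0 0 0 0 0 -1';  python3 -m handwheel '0 0 0 0 0 0 -1;0 0 0 0 0 0 -1;0 0 0 0 0 0 -1;0 0 0 0 0 0 -1;0 0 0 0 0 0 -1;0 0 0 0 0 0 -1;0 0 0 0 0 0 -1;0 0 0 0 0 0 -1'; python3 go.py .437 -.0178 .0612 20.7;  python3 -m handwheel '0 0 1.5 0 0 0 -1;0 0 2.5 0 0 0 -1;0 0 2.5 0 0 0 -1;0 0 .5 0 0 0 -1;0 0 0 0 0 0 -1;0 0 0 0 0 0 -1'; python3 go.py .5735 -.0408 .13 -2.1
```

```text
clock: 26.52
ee_pos: [0.4375, -0.0174, 0.0628]
orientation: [1.782, 2.584, 0.002]
force: [0.4, -0.5, -0.0]
gripper_width: 0.0567
gripper_force: 0.0
clock: 27.18
ee_pos: [0.4357, -0.0173, 0.0613]
orientation: [-1.782, -2.586, 0.0]
force: [-1.4, -0.4, -1.4]
gripper_width: 0.0137
gripper_force: 40.0
t 27.2 tcp [ 0.4357 -0.0173  0.0613] line 20.9 tilt 0.03 q [ 0.74  0.53 -0.9   2.18  0.64  0.72 -0.24] F [-1.4 -0.4 -1.4] w 0.0137 gf 40.0
go cm [ 0.13 -0.05 -0.01] turn -0.003 level wx wy [-0.    -0.001]
clock: 27.68
ee_pos: [0.4357, -0.0179, 0.131]
orientation: [1.784, 2.586, -0.001]
force: [-0.4, 0.4, -2.1]
gripper_width: 0.0138
gripper_force: 40.0
t 27.7 tcp [ 0.4357 -0.0179  0.131 ] line 20.8 tilt 0.04 q [ 0.87  0.41 -1.04  2.14  0.48  0.85 -0.1 ] F [-0.4  0.4 -2.1] w 0.0138 gf 40.0
go cm [13.78 -2.29 -0.1 ] turn -0.4 level wx wy [ 0.001 -0.   ]
```

```bash
python3 -m handwheel '2.75 -.46 0 0 0 -.08 -1;2.75 -.46 0 0 0 -.08 -1;2.75 -.46 0 0 0 -.08 -1;2.75 -.46 0 0 0 -.08 -1;2.75 -.46 0 0 0 -.08 -1;0 0 0 0 0 0 -1;0 0 0 0 0 0 -1;0 0 0 0 0 0 -1'; python3 -m handwheel '0 0 -1.2 0 0 0 -1;0 0 -.5 0 0 0 -1;0 0 0 0 0 0 -1;0 0 0 0 0 0 -1;0 0 0 0 0 0 -1'; python3 go.py .5735 -.0408 .081 -2.1
```

```text
clock: 28.35
ee_pos: [0.5716, -0.0397, 0.1294]
orientation: [-2.257, -2.181, 0.004]
force: [-1.3, -0.4, -2.7]
gripper_width: 0.014
gripper_force: 40.0
clock: 28.77
ee_pos: [0.5733, -0.0404, 0.1144]
orientation: [-2.261, -2.181, 0.0]
force: [-0.3, 0.9, -1.5]
gripper_width: 0.0141
gripper_force: 40.0
t 28.8 tcp [ 0.5733 -0.0404  0.1144] line -2.1 tilt 0.01 q [ 0.64  0.61 -0.82  1.83  0.54  0.94 -0.46] F [-0.3  0.9 -1.5] w 0.0141 gf 40.0
go cm [ 0.02 -0.04 -3.34] turn -0.001 level wx wy [ 0. -0.]
```

```bash
python3 -m handwheel '0 0 -.6 0 0 0 -1;0 0 -.4 0 0 0 -1;0 0 -.3 0 0 0 -1;0 0 0 0 0 0 -1;0 0 0 0 0 0 -1'; python3 go.py .5735 -.0408 .081 -2.1; python3 -c "
from h import *; print(monitor.get_obs()['moment'])"
```

```text
clock: 29.18
ee_pos: [0.5734, -0.0403, 0.1012]
orientation: [-2.261, -2.181, 0.0]
force: [-0.3, 0.2, -0.8]
gripper_width: 0.0137
gripper_force: 40.0
t 29.2 tcp [ 0.5734 -0.0403  0.1012] line -2.1 tilt 0.03 q [ 0.63  0.63 -0.8   1.83  0.56  0.92 -0.47] F [-0.3  0.2 -0.8] w 0.0137 gf 40.0
go cm [ 0.01 -0.05 -2.02] turn -0.001 level wx wy [-0. -0.]
[-0.07642652 -0.12266812 -0.00251545]
```

```bash
python3 -m handwheel '0 0 -.7 0 0 0 -1;0 0 -.7 0 0 0 -1;0 0 -.6 0 0 0 -1;0 0 0 0 0 0 -1;0 0 0 0 0 0 -1;0 0 -.1 0 0 0 -1;0 0 0 0 0 0 -1'; python3 go.py .5735 -.0408 .081 -2.1;python3 -m handwheel '0 0 0 0 0 0 0;0 0 0 0 0 0 0;0 0 0 0 0 0 0;0 0 0 0 0 0 0;0 0 0 0 0 0 0;0 0 2 0 0 0 .2;0 0 3 0 0 0 1;0 0 3 0 0 0 1' ; python3 -m handwheel '-1.8 2 .5 0 0 .12 1;-1.8 2 .5 0 0 .12 1;-1.8 2 .5 0 0 .12 1;-1.8 2 .5 0 0 .12 1;-1.8 2 0 0 0 .12 1;-1.8 2 0 0 0 .12 1;-1.8 2 0 0 0 .12 1;-1.8 2 0 0 0 .12 1'; python3 go.py .4274 .1227 .12 97
```

```text
clock: 29.77
ee_pos: [0.5733, -0.0403, 0.0802]
orientation: [-2.261, -2.181, 0.0]
force: [-0.8, -0.2, -2.6]
gripper_width: 0.0141
gripper_force: 40.0
t 29.8 tcp [ 0.5733 -0.0403  0.0802] line -2.1 tilt 0.03 q [ 0.61  0.66 -0.78  1.84  0.59  0.89 -0.49] F [-0.8 -0.2 -2.6] w 0.0141 gf 40.0
go cm [ 0.02 -0.05  0.08] turn -0.001 level wx wy [-0. -0.]
clock: 30.43
ee_pos: [0.5726, -0.0401, 0.1606]
orientation: [-2.259, -2.18, 0.002]
force: [0.3, -0.8, 0.3]
gripper_width: 0.0611
gripper_force: 0.0
clock: 31.1
ee_pos: [0.4286, 0.1203, 0.1806]
orientation: [0.989, 2.981, -0.001]
force: [1.2, -0.1, 0.5]
gripper_width: 0.0918
gripper_force: 0.0
t 31.1 tcp [0.4286 0.1203 0.1806] line 53.3 tilt 0.06 q [ 0.72  0.42 -1.25  2.07  0.48  0.99  0.15] F [ 1.2 -0.1  0.5] w 0.0918 gf 0.0
go cm [-0.12  0.24 -6.06] turn 0.763 level wx wy [0.001 0.001]
```

```bash
python3 -m handwheel '0 0 0 0 0 .109 1;0 0 0 0 0 .109 1;0 0 0 0 0 .109 1;0 0 0 0 0 .109 1;0 0 0 0 0 .109 1;0 0 0 0 0 .109 1;0 0 0 0 0 .109 1;0 0 0 0 0 0 1'; python3 go.py .4274 .1227 .12 97; python3 chk.py lamp; python3 - <<'E'
from h import *
s=snap('scene'); c=cv2.resize(s['image'][120:400,230:440],None,fx=2.1,fy=2.1,interpolation=cv2.INTER_CUBIC)
cv2.imwrite('pics/f.png',c[:,:,::-1])
E
```

```text
clock: 31.77
ee_pos: [0.4295, 0.1196, 0.1803]
orientation: [0.188, -3.136, -0.001]
force: [-0.5, -0.3, -0.2]
gripper_width: 0.0916
gripper_force: 0.0
t 31.8 tcp [0.4295 0.1196 0.1803] line 96.9 tilt 0.04 q [ 0.8   0.56 -1.42  2.07  0.64  1.08  0.76] F [-0.5 -0.3 -0.2] w 0.0916 gf 0.0
go cm [-0.21  0.31 -6.03] turn 0.002 level wx wy [-0.001 -0.   ]
lamp [([338.0, 275.0], 0.85), ([274.0, 219.0], 0.3)]
```

View pics/f.png

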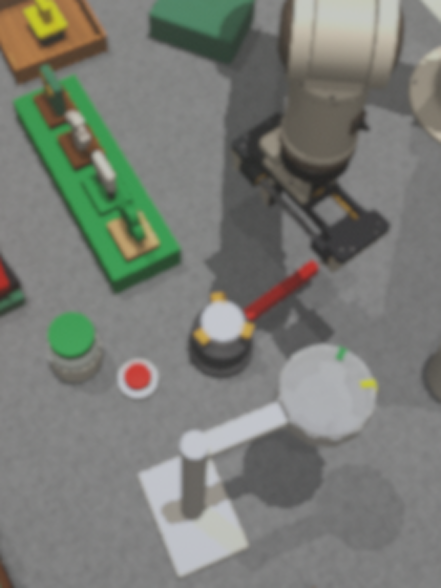

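All four souvenirs sit in the plinth, crop (50,90) to (135,235), the plug is in the tray and the lamp is unmoved. Joint 3 is near its limit, so I'll rehearse the locking pose without the lamp first.

```bash
python3 -m handwheel '.28 2.6 .2 0 0 .1 1;.28 2.6 .2 0 0 .1 1;.28 2.6 .2 0 0 .1 1;.28 2.6 .2 0 0 .1 1;.28 2.6 .2 0 0 .1 1;0 0 0 0 0 0 1;0 0 0 0 0 0 1;0 0 0 0 0 0 1'; python3 go.py .4436 .2491 .19 125.5
```

```text
clock: 32.58
ee_pos: [0.4433, 0.2492, 0.1902]
orientation: [0.949, -2.994, 0.002]
force: [0.3, -0.9, -0.2]
gripper_width: 0.0916
gripper_force: 0.0
t 32.6 tcp [0.4433 0.2492 0.1902] line 125.2 tilt 0.07 q [ 0.45  0.7  -1.4   1.92  0.75  1.2   0.97] F [ 0.3 -0.9 -0.2] w 0.0916 gf 0.0
go cm [ 0.03 -0.01 -0.02] turn 0.005 level wx wy [ 0.001 -0.   ]
```

The locking pose is reachable. I'll refine the holder axis with a silhouette fit of the ring.

```bash
cat > hf.py <<'E'
from fit import *
V=[snap('top'),snap('scene')]
T0=[dict(s,image=cv2.imread('pics/%s0.png'%n)[:,:,::-1]) for s,n in zip(V,('top','scene'))]
k=6; th=np.linspace(0,2*np.pi,60)
for thr in(140,155,170):
  W=[]
  for s in T0:
    u=proj(s,[.54,.318,.25]); o=(int(u[0])-35,int(u[1])-35)
    c=cv2.resize(s['image'][max(o[1],0):o[1]+70,o[0]:o[0]+70],None,fx=k,fy=k).max(2); W.append((s,o,(c>thr).astype(np.uint8)))
  for name,ws in(('both',W),('top',W[:1]),('scene',W[1:])):
    def cost(v):
        t=0; x,y=v/100
        for s,o,m in ws:
            pts=[[(a-b+.5)*k-.5 for a,b in zip(proj(s,[x+.048*np.cos(t_),y+.048*np.sin(t_),z]),o)] for t_ in th for z in(.232,.262)]
            M=np.zeros_like(m); cv2.fillConvexPoly(M,cv2.convexHull(np.float32(pts)).round().astype(np.int32),1)
            pa=[[(a-b+.5)*k-.5 for a,b in zip(proj(s,[x+.2*np.cos(a_),y+.2*np.sin(a_),z]),o)] for a_ in(-.45,.2) for z in(.2,.3)]+[[(a-b+.5)*k-.5 for a,b in zip(proj(s,[x+.03,y-.003,.25]),o)]]
            I=np.zeros_like(m); cv2.fillConvexPoly(I,cv2.convexHull(np.float32(pa)).round().astype(np.int32),1)
            ok=(I==0)&(cv2.dilate(M,np.ones((61,61),np.uint8))>0); t-=(M&m)[ok].sum()/(M|m)[ok].sum()
        return t
    r=minimize(cost,[54,31.8],method='Nelder-Mead',options=dict(initial_simplex=[[54,31.8],[54.5,31.8],[54,32.3]],xatol=.01,fatol=1e-4)); print(thr,name,r.x.round(2),round(r.fun,3))
E
python3 hf.py
```

```text
140 both [53.66 31.77] -1.603
140 top [54.23 32.61] -0.773
140 scene [53.57 31.61] -0.922
155 both [53.93 32.02] -1.697
155 top [54.28 32.42] -0.9
155 scene [53.6  31.69] -0.876
170 both [54.2  32.19] -1.343
170 top [54.24 32.27] -0.887
170 scene [53.81 31.73] -0.461
```

The holder axis is at about (0.541, 0.3215) with yaw about -7°. Next I'll fetch the lamp.

```bash
python3 -m handwheel '-.32 -2.53 -.8 0 0 -.099 1;-.32 -2.53 -.8 0 0 -.099 1;-.32 -2.53 -.8 0 0 -.099 1;-.32 -2.53 -.8 0 0 -.099 1;-.32 -2.53 -.8 0 0 -.099 1;0 0 -2 0 0 0 1;0 0 0 0 0 0 1;0 0 0 0 0 0 1' 60; python3 chk.py lamp; python3 go.py .4274 .1227 .0212 97; python3 - <<'E'
from h import *
s=snap('scene'); h=cv2.cvtColor(s['image'],cv2.COLOR_RGB2HSV); r0=cv2.imread('pics/scene0.png')[:,:,::-1]; h0=cv2.cvtColor(r0,cv2.COLOR_RGB2HSV)
f=lambda h:((h[...,1]>150)&((h[...,0]<8)|(h[...,0]>172))&(h[...,2]>90))[235:285,335:390]
for q in(h0,h):
    y,x=np.nonzero(f(q)); print(len(x),x.mean()+335,y.mean()+235)
E
```

```text
clock: 33.35
ee_pos: [0.4271, 0.1219, 0.1303]
orientation: [0.187, -3.135, 0.001]
force: [0.4, 0.5, 0.6]
gripper_width: 0.0917
gripper_force: 0.0
lamp [([337.0, 276.0], 0.74), ([273.0, 216.0], 0.65), ([246.0, 134.0], 0.43)]
t 33.5 tcp [0.4279 0.1239 0.1313] line 97.0 tilt 0.07 q [ 0.71  0.62 -1.31  2.11  0.73  0.99  0.68] F [ 0.5 -0.6  0. ] w 0.0918 gf 0.0
go cm [ -0.05  -0.12 -11.01] turn 0.0 level wx wy [-0.001  0.001]
210 363.45714285714286 258.01428571428573
174 362.0287356321839 258.97701149425285
```

```bash
python3 -m handwheel '-.05 -.12 -3.5 0 0 0 1;0 0 -3.5 0 0 0 1;0 0 -2.5 0 0 0 1;0 0 -1 0 0 0 .3;0 0 -.5 0 0 0 -1;0 0 0 0 0 0 -1;0 0 0 0 0 0 -1;0 0 0 0 0 0 -1' 60; python3 go.py .4274 .1227 .0212 97;  python3 -m handwheel '0 0 0 0 0 0 -1;0 0 0 0 0 0 -1;0 0 0 0 0 0 -1;0 0 0 0 0 0 -1;0 0 0 0 0 0 -1;0 0 0 0 0 0 -1;0 0 0 0 0 0 -1;0 0 0 0 0 0 -1'; python3 go.py .4274 .1227 .0212 97
```

```text
clock: 34.17
ee_pos: [0.4282, 0.1227, 0.0218]
orientation: [-0.191, 3.133, 0.001]
force: [-0.4, 0.0, -0.2]
gripper_width: 0.063
gripper_force: 0.0
t 34.2 tcp [0.4282 0.1227 0.0218] line 97.0 tilt 0.14 q [ 0.52  0.75 -1.07  2.17  0.97  0.81  0.51] F [-0.4  0.  -0.2] w 0.063 gf 0.0
go cm [-0.08  0.   -0.06] turn 0.001 level wx wy [-0.001  0.002]
clock: 34.83
ee_pos: [0.427, 0.122, 0.0204]
orientation: [0.19, -3.136, -0.0]
force: [-0.0, 0.9, 0.6]
gripper_width: 0.0157
gripper_force: 59.9
t 34.8 tcp [0.427  0.122  0.0204] line 96.9 tilt 0.01 q [ 0.52  0.76 -1.06  2.17  0.97  0.81  0.51] F [-0.   0.9  0.6] w 0.0157 gf 59.9
go cm [0.04 0.07 0.08] turn 0.001 level wx wy [-0. -0.]
```

```bash
python3 -m handwheel '0 0 1 0 0 0 -1;0 0 2 0 0 0 -1;0 0 3 0 0 0 -1;0 0 3 0 0 0 -1;0 0 1 0 0 0 -1;0 0 0 0 0 0 -1;0 0 0 0 0 0 -1;0 0 0 0 0 0 -1' 60; python3 go.py .4316 .3657 .12 68; python3 -m handwheel '.05 2.7 0 0 0 -.056 -1;.05 2.7 0 0 0 -.056 -1;.05 2.7 0 0 0 -.056 -1;.05 2.7 0 0 0 -.056 -1;.05 2.7 0 0 0 -.056 -1;.05 2.7 0 0 0 -.056 -1;.05 2.7 0 0 0 -.056 -1;.05 2.7 0 0 0 -.056 -1';python3 -m handwheel '0 2.7 0 0 0 -.056 -1;0 0 0 0 0 0 -1;0 0 0 0 0 0 -1;0 0 0 0 0 0 -1'; python3 go.py .4316 .3657 .12 68
python3 - <<'E'
from h import *
s=snap('scene')
c=cv2.resize(s['image'][220:400,270:480],None,fx=3.5,fy=3.2,interpolation=cv2.INTER_CUBIC)
cv2.imwrite('pics/g.png',c[:,:,::-1])
E
```

```text
clock: 35.5
ee_pos: [0.4261, 0.1211, 0.1193]
orientation: [0.189, -3.134, 0.001]
force: [-0.7, -1.1, -1.4]
gripper_width: 0.0156
gripper_force: 59.9
t 35.5 tcp [0.4261 0.1211 0.1193] line 96.9 tilt 0.13 q [ 0.69  0.62 -1.28  2.13  0.75  0.97  0.68] F [-0.7 -1.1 -1.4] w 0.0156 gf 59.9
go cm [ 0.55 24.46  0.07] turn -0.505 level wx wy [ 0.001 -0.002]
clock: 36.17
ee_pos: [0.4299, 0.3385, 0.1183]
orientation: [-0.514, -3.097, 0.004]
force: [-0.1, 0.0, -1.2]
gripper_width: 0.0157
gripper_force: 59.9
clock: 36.5
ee_pos: [0.43, 0.3641, 0.1187]
orientation: [-0.595, -3.083, 0.004]
force: [0.1, -0.0, -1.9]
gripper_width: 0.0156
gripper_force: 59.9
t 36.5 tcp [0.43   0.3641 0.1187] line 68.2 tilt 0.19 q [ 0.    0.69 -1.03  1.85  0.69  1.02 -0.13] F [ 0.1 -0.  -1.9] w 0.0156 gf 59.9
go cm [0.16 0.16 0.13] turn -0.003 level wx wy [ 0.002 -0.002]
```

View pics/g.png

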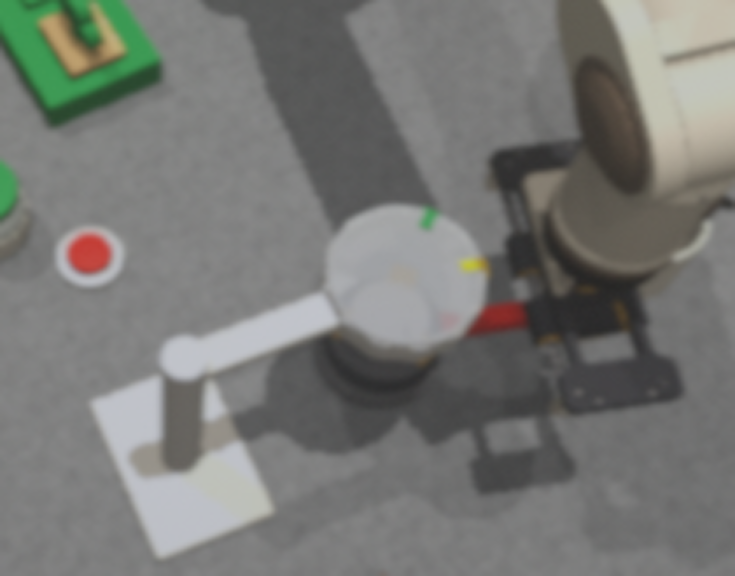

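The lamp is below the ring, seen through the cover at crop (390,300), and its handle points at the yellow mark. I'll raise it.

```bash
python3 -m handwheel '.1 .1 1.5 0 0 0 -1;0 0 1.5 0 0 0 -1;0 0 1.4 0 0 0 -1;0 0 0 0 0 0 -1;0 0 0 0 0 0 -1;0 0 0 0 0 0 -1'; python3 go.py .4316 .3657 .1894 68; python3 -m handwheel '0 0 .5 0 0 0 -1;0 0 .5 0 0 0 -1;0 0 0 0 0 0 -1;0 0 0 0 0 0 -1'; python3 go.py .4316 .3657 .1894 68
```

```text
clock: 37.05
ee_pos: [0.4325, 0.3655, 0.1648]
orientation: [0.598, 3.083, 0.0]
force: [0.3, 0.6, -2.5]
gripper_width: 0.0154
gripper_force: 59.9
t 37.0 tcp [0.4325 0.3655 0.1648] line 68.0 tilt 0.06 q [ 0.04  0.64 -1.08  1.81  0.64  1.09 -0.08] F [ 0.3  0.6 -2.5] w 0.0154 gf 59.9
go cm [-0.09  0.02  2.46] turn -0.0 level wx wy [0.    0.001]
clock: 37.38
ee_pos: [0.4321, 0.3662, 0.1747]
orientation: [0.597, 3.084, 0.001]
force: [-0.2, 0.2, -2.1]
gripper_width: 0.0152
gripper_force: 59.9
t 37.4 tcp [0.4321 0.3662 0.1747] line 68.1 tilt 0.03 q [ 0.05  0.63 -1.09  1.8   0.62  1.11 -0.08] F [-0.2  0.2 -2.1] w 0.0152 gf 59.9
go cm [-0.05 -0.05  1.47] turn -0.001 level wx wy [-0.  0.]
```

```bash
python3 -m handwheel '0 0 .5 0 0 0 -1;0 0 .4 0 0 0 -1;0 0 0 0 0 0 -1;0 0 0 0 0 0 -1'; python3 go.py .4316 .3657 .1894 68; python3 -m handwheel '0 0 .3 0 0 0 -1;0 0 .3 0 0 0 -1;0 0 0 0 0 0 -1;0 0 0 0 0 0 -1'; python3 go.py .4316 .3657 .1894 68
```

```text
clock: 37.72
ee_pos: [0.4322, 0.3662, 0.1838]
orientation: [0.597, 3.084, 0.001]
force: [-0.2, -0.1, -1.9]
gripper_width: 0.016
gripper_force: 59.9
t 37.7 tcp [0.4322 0.3662 0.1838] line 68.1 tilt 0.04 q [ 0.05  0.62 -1.1   1.79  0.61  1.12 -0.07] F [-0.2 -0.1 -1.9] w 0.016 gf 59.9
go cm [-0.06 -0.05  0.56] turn -0.001 level wx wy [-0.     0.001]
clock: 38.05
ee_pos: [0.4321, 0.366, 0.1896]
orientation: [0.598, 3.084, 0.0]
force: [-0.5, -0.9, -2.7]
gripper_width: 0.0158
gripper_force: 59.9
t 38.0 tcp [0.4321 0.366  0.1896] line 68.1 tilt 0.02 q [ 0.06  0.61 -1.11  1.79  0.6   1.13 -0.06] F [-0.5 -0.9 -2.7] w 0.0158 gf 59.9
go cm [-0.05 -0.03 -0.02] turn -0.001 level wx wy [-0.  0.]
```

```bash
python3 - <<'E'
import numpy as np
a=np.radians(158.1+np.arange(13)*58/12); p=11.8*np.c_[np.cos(a),np.sin(a)]
print(np.diff(p,axis=0).round(2).tolist(),np.radians(58/12), (p[-1]/100+[.5416,.322]).round(4))
E
```

```text
[[-0.33, -0.94], [-0.25, -0.96], [-0.17, -0.98], [-0.09, -0.99], [-0.0, -1.0], [0.08, -0.99], [0.16, -0.98], [0.25, -0.96], [0.33, -0.94], [0.41, -0.91], [0.48, -0.87], [0.55, -0.83]] 0.08435758051305926 [0.4463 0.2525]
```

```bash
python3 -m handwheel '-.33 -.94 0 0 0 .0844 -1;-.25 -.96 0 0 0 .0844 -1;-.17 -.98 0 0 0 .0844 -1;-.09 -.99 0 0 0 .0844 -1;0 0 0 0 0 0 -1;0 0 0 0 0 0 -1'; python3 go.py .4463 .2525 .1894 126.1; python3 -m handwheel '0 -1 0 0 0 .0844 -1;.08 -.99 0 0 0 .0844 -1;.16 -.98 0 0 0 .0844 -1;.25 -.96 0 0 0 .0844 -1;0 0 0 0 0 0 -1;0 0 0 0 0 0 -1'; python3 go.py .4463 .2525 .1894 126.1
```

```text
clock: 38.55
ee_pos: [0.4239, 0.3269, 0.1893]
orientation: [-0.077, -3.14, -0.0]
force: [-0.3, 0.1, -2.6]
gripper_width: 0.0155
gripper_force: 59.9
t 38.5 tcp [0.4239 0.3269 0.1893] line 87.2 tilt 0.02 q [ 0.2   0.61 -1.22  1.86  0.64  1.13  0.27] F [-0.3  0.1 -2.6] w 0.0155 gf 59.9
go cm [ 2.24 -7.44  0.01] turn 0.679 level wx wy [-0. -0.]
clock: 39.05
ee_pos: [0.4287, 0.2884, 0.1894]
orientation: [0.45, -3.109, -0.001]
force: [-0.8, -0.7, -2.3]
gripper_width: 0.0157
gripper_force: 59.9
t 39.0 tcp [0.4287 0.2884 0.1894] line 106.5 tilt 0.06 q [ 0.33  0.65 -1.32  1.9   0.69  1.16  0.61] F [-0.8 -0.7 -2.3] w 0.0157 gf 59.9
go cm [ 1.76 -3.59 -0.  ] turn 0.343 level wx wy [-0.001 -0.   ]
```

```bash
python3 -m handwheel '.33 -.94 0 0 0 .0844 -1;.41 -.91 0 0 0 .0844 -1;.48 -.87 0 0 0 .0844 -1;.55 -.83 0 0 0 .0844 -1;0 0 0 0 0 0 -1;0 0 0 0 0 0 -1;0 0 0 0 0 0 -1'; python3 go.py .4463 .2525 .1814 126.1; python3 -m handwheel '0 0 -.3 0 0 0 -1;0 0 -.3 0 0 0 -1;0 0 0 0 0 0 -1;0 0 0 0 0 0 -1'; python3 go.py .4463 .2525 .1814 126.1; python3 -m handwheel '0 0 -.2 0 0 0 -1;0 0 -.2 0 0 0 -1;0 0 0 0 0 0 -1;0 0 0 0 0 0 -1'; python3 go.py .4463 .2525 .1814 126.1
```

```text
clock: 39.63
ee_pos: [0.4458, 0.2529, 0.1894]
orientation: [0.968, -2.988, 0.001]
force: [-0.0, -2.8, -2.3]
gripper_width: 0.0153
gripper_force: 60.0
t 39.6 tcp [0.4458 0.2529 0.1894] line 125.9 tilt 0.05 q [ 0.44  0.71 -1.4   1.91  0.76  1.2   0.97] F [-0.  -2.8 -2.3] w 0.0153 gf 60.0
go cm [ 0.05 -0.04 -0.8 ] turn 0.004 level wx wy [ 0.001 -0.   ]
clock: 39.97
ee_pos: [0.4457, 0.2525, 0.1832]
orientation: [0.973, -2.986, 0.001]
force: [-1.2, -3.5, -2.4]
gripper_width: 0.0158
gripper_force: 59.9
t 40.0 tcp [0.4457 0.2525 0.1832] line 126.1 tilt 0.05 q [ 0.44  0.72 -1.39  1.92  0.77  1.2   0.97] F [-1.2 -3.5 -2.4] w 0.0158 gf 59.9
go cm [ 0.06 -0.   -0.18] turn -0.0 level wx wy [ 0.001 -0.   ]
clock: 40.3
ee_pos: [0.4464, 0.253, 0.18]
orientation: [-0.974, 2.986, 0.0]
force: [-4.3, -4.7, 4.0]
gripper_width: 0.0154
gripper_force: 60.0
t 40.3 tcp [0.4464 0.253  0.18  ] line 126.1 tilt 0.06 q [ 0.44  0.72 -1.39  1.92  0.78  1.19  0.96] F [-4.3 -4.7  4. ] w 0.0154 gf 60.0
go cm [-0.01 -0.05  0.14] turn -0.0 level wx wy [-0.001  0.001]
```

The lugs landed at the pocket-floor height, with the foot at about 161 mm. I'll release, back off and look.

```bash
python3 -m handwheel '0 0 0 0 0 0 -.3;0 0 0 0 0 0 -.3;0 0 0 0 0 0 -.3;0 0 0 0 0 0 0;0 0 0 0 0 0 0;0 0 0 0 0 0 0;0 0 0 0 0 0 0;0 0 0 0 0 0 0'; python3 go.py; python3 -m handwheel '0 0 2 0 0 0 0;0 0 3 0 0 0 0;0 0 3 0 0 0 0;-1 -2 1 0 0 -.1 0;-1 -3 0 0 0 -.1 -1;-1 -3 0 0 0 -.1 -1;-1 -3 0 0 0 -.1 -1;0 0 0 0 0 0 -1'; python3 go.py .654 .122 .2 60
python3 - <<'E'
from h import *
s=snap('scene')
c=cv2.resize(s['image'][220:400,230:440],None,fx=3.5,fy=3.2,interpolation=cv2.INTER_CUBIC)
cv2.imwrite('pics/i.png',c[:,:,::-1])
E
```

```text
clock: 40.97
ee_pos: [0.4462, 0.2525, 0.1794]
orientation: [0.973, -2.987, -0.0]
force: [-0.6, -0.3, -0.5]
gripper_width: 0.0453
gripper_force: 0.0
t 41.0 tcp [0.4462 0.2525 0.1794] line 126.1 tilt 0.01 q [ 0.44  0.72 -1.39  1.92  0.78  1.19  0.96] F [-0.6 -0.3 -0.5] w 0.0453 gf 0.0
clock: 41.63
ee_pos: [0.4059, 0.1335, 0.2685]
orientation: [0.333, -3.123, 0.016]
force: [0.2, -0.7, -1.2]
gripper_width: 0.0237
gripper_force: 0.0
t 41.6 tcp [0.4059 0.1335 0.2685] line 102.2 tilt 0.57 q [ 0.96  0.29 -1.52  2.    0.32  1.15  1.09] F [ 0.2 -0.7 -1.2] w 0.0237 gf 0.0
go cm [24.81 -1.15 -6.85] turn -0.736 level wx wy [ 0.01 -0.  ]
```

View pics/i.png

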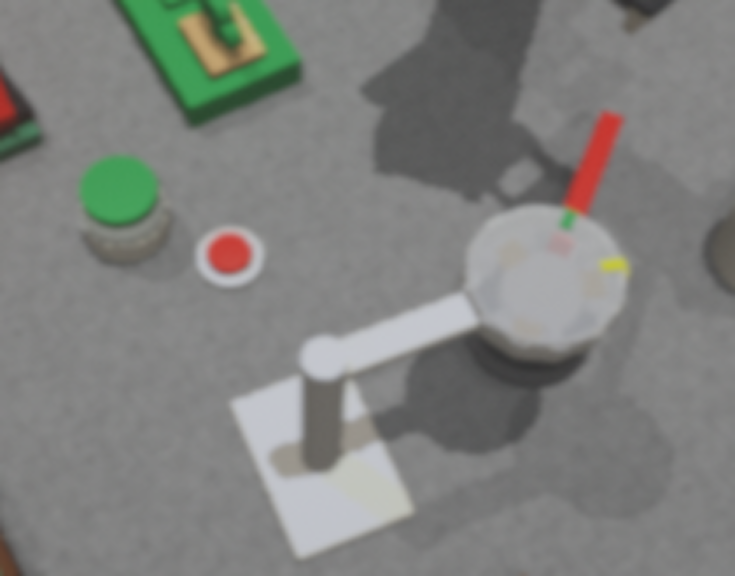

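The lamp hangs by itself with its handle at the green mark, and the button is free. I'll locate the button height and the jar, and check the sockets.

```bash
python3 -m handwheel '3 0 0 0 0 -.1 -1;3 0 0 0 0 -.1 -1;3 0 0 0 0 -.1 -1;3 -.5 0 0 0 -.1 -1;0 0 0 0 0 0 -1;0 0 0 0 0 0 -1'; python3 - <<'E'
from h import *
t=snap('top','t9.png'); s=snap('scene')
h=cv2.cvtColor(s['image'],cv2.COLOR_RGB2HSV); m=((h[...,1]>150)&((h[...,0]<8)|(h[...,0]>172))&(h[...,2]>90)).astype(np.uint8)
n,l,st,ce=cv2.connectedComponentsWithStats(m)
b=[c for c,x in zip(ce,st) if abs(c[0]-296)<8 and abs(c[1]-299)<8]; print(b)
o1,d1=ray(t,(246.3,165.5)); o2,d2=ray(s,b[0]); A=np.c_[d1,-d2]; k=np.linalg.lstsq(A,o2-o1,rcond=None)[0]
print('tri',o1+d1*k[0],o2+d2*k[1]); print([onz(t,(246.3,165.5),z).round(4) for z in(.02,.03)])
print('jar',onz(t,(268,141),.09).round(3))
for n_ in('harp','cross','sheep','shamrock'): print(n_,[(np.round(x['xy']).tolist(),round(x['confidence'],2)) for x in optics.look_for('scene',n_)[:2]])
c=cv2.resize(s['image'][130:260,220:340],None,fx=5,fy=4.6,interpolation=cv2.INTER_CUBIC); cv2.imwrite('pics/j.png',c[:,:,::-1])
E
python3 go.py .654 .122 .1 30
```

```text
clock: 42.18
ee_pos: [0.5269, 0.1393, 0.2687]
orientation: [-0.263, -3.129, -0.003]
force: [-0.8, 1.0, 0.0]
gripper_width: -0.0
gripper_force: 0.0
[array([295.01123596, 298.88764045])]
tri [0.65993821 0.12287366 0.01653902] [0.65905518 0.12360882 0.01642046]
[array([0.6591, 0.1225, 0.02  ]), array([0.6568, 0.1213, 0.03  ])]
jar [0.712 0.057 0.09 ]
harp [([256.0, 168.0], 0.86), ([275.0, 216.0], 0.35)]
cross [([291.0, 229.0], 0.72), ([268.0, 185.0], 0.69)]
sheep [([282.0, 207.0], 0.94)]
shamrock [([295.0, 229.0], 0.91)]
t 42.5 tcp [0.5254 0.1379 0.2695] line 80.4 tilt 0.03 q [ 0.57  0.46 -1.14  1.76  0.44  1.22  0.71] F [-0.4  0.3  0.3] w 0.0006 gf 0.0
go cm [ 12.86  -1.59 -16.95] turn -0.879 level wx wy [ 0.001 -0.   ]
```

View pics/j.png

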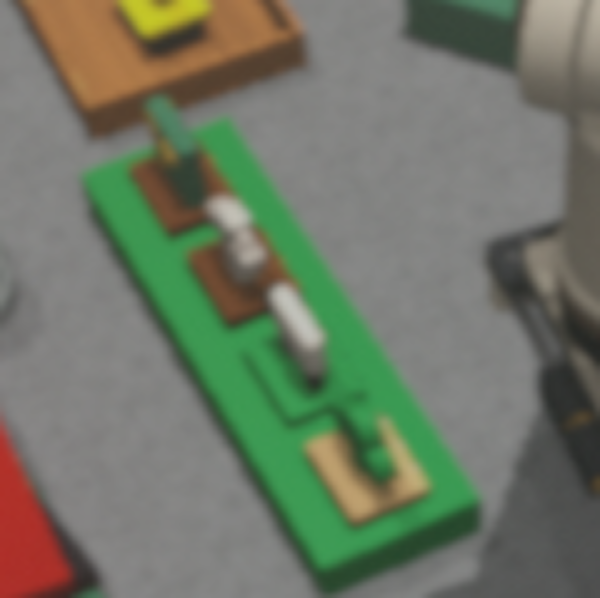

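All four souvenirs have flush collars, crop (185,195) to (370,470). Next I'll press the button, keeping the gripper's long side away from the jar.

```bash
python3 -m handwheel '2.2 -.25 -1.5 0 0 -.12 -1;2.2 -.25 -1.5 0 0 -.12 -1;2.2 -.25 -1.5 0 0 -.12 -1;2.2 -.25 -1.5 0 0 -.12 -1;2.3 -.27 -2 0 0 -.12 -1;2.3 -.27 -2 0 0 -.12 -1;0 0 -3 0 0 0 -1;0 0 0 0 0 0 -1'; python3 -m handwheel '0 0 -3 0 0 0 -1;0 0 0 0 0 0 -1;0 0 0 0 0 0 -1;0 0 0 0 0 0 -1'; python3 go.py .6595 .1225 .03 39
```

```text
clock: 43.15
ee_pos: [0.6574, 0.1201, 0.1335]
orientation: [-1.351, -2.829, 0.008]
force: [-2.3, -0.7, -1.3]
gripper_width: 0.0001
gripper_force: 0.0
clock: 43.48
ee_pos: [0.6605, 0.1225, 0.1114]
orientation: [1.351, 2.835, 0.002]
force: [-0.0, 0.5, 0.7]
gripper_width: 0.0007
gripper_force: 0.0
t 43.5 tcp [0.6605 0.1225 0.1114] line 39.0 tilt 0.08 q [ 0.29  0.76 -0.77  1.57  0.58  1.05  0.04] F [-0.   0.5  0.7] w 0.0007 gf 0.0
go cm [-0.1   0.   -8.14] turn -0.001 level wx wy [-0.001  0.001]
```

```bash
python3 -m handwheel '-.1 0 -3 0 0 0 -1;0 0 -3 0 0 0 -1;0 0 -2 0 0 0 -1;0 0 0 0 0 0 -1;0 0 0 0 0 0 -1';python3 go.py .6595 .1225 .02 39; python3 -m handwheel '0 0 -.5 0 0 0 -1;0 0 -.4 0 0 0 -1;0 0 0 0 0 0 -1;0 0 0 0 0 0 -1'; python3 go.py .6595 .1225 .012 39
```

```text
clock: 43.9
ee_pos: [0.6594, 0.1222, 0.0306]
orientation: [-1.352, -2.836, -0.001]
force: [0.3, -0.2, 1.1]
gripper_width: 0.0002
gripper_force: 0.0
t 43.9 tcp [0.6594 0.1222 0.0306] line 39.0 tilt 0.02 q [ 0.25  0.85 -0.71  1.61  0.65  0.93 -0.01] F [ 0.3 -0.2  1.1] w 0.0002 gf 0.0
go cm [ 0.01  0.03 -1.06] turn -0.0 level wx wy [-0.  0.]
clock: 44.23
ee_pos: [0.6606, 0.1224, 0.022]
orientation: [1.352, 2.834, 0.003]
force: [1.4, 0.0, 2.4]
gripper_width: 0.0005
gripper_force: 1.0
t 44.2 tcp [0.6606 0.1224 0.022 ] line 39.0 tilt 0.17 q [ 0.25  0.86 -0.7   1.61  0.66  0.92 -0.01] F [1.4 0.  2.4] w 0.0005 gf 1.0
go cm [-0.11  0.01 -1.  ] turn -0.0 level wx wy [-0.001  0.003]
```

```bash
python3 -m handwheel '0 0 -.4 0 0 0 -1;0 0 -.3 0 0 0 -1;0 0 0 0 0 0 -1;0 0 0 0 0 0 -1'; python3 go.py; python3 -m handwheel '0 0 -.3 0 0 0 -1;0 0 0 0 0 0 -1;0 0 0 0 0 0 -1'; python3 go.py
```

```text
clock: 44.57
ee_pos: [0.6608, 0.1225, 0.0162]
orientation: [1.351, 2.833, 0.002]
force: [-3.0, -1.5, 16.1]
gripper_width: 0.0006
gripper_force: 8.0
t 44.6 tcp [0.6608 0.1225 0.0162] line 39.0 tilt 0.18 q [ 0.24  0.87 -0.69  1.61  0.67  0.91 -0.02] F [-3.  -1.5 16.1] w 0.0006 gf 8.0
clock: 44.82
ee_pos: [0.6609, 0.1226, 0.0158]
orientation: [1.351, 2.832, 0.001]
force: [-9.1, -3.9, 32.6]
gripper_width: 0.0003
gripper_force: 16.4
t 44.8 tcp [0.6609 0.1226 0.0158] line 39.0 tilt 0.22 q [ 0.24  0.87 -0.69  1.61  0.67  0.91 -0.02] F [-9.1 -3.9 32.6] w 0.0003 gf 16.4
```

The button bottomed out after about 7 mm of travel. I'll retract and check everything one last time.

```bash
python3 -m handwheel '0 0 1 0 0 0 -1;0 0 3 0 0 0 -1;0 0 4 0 0 0 -1;0 0 4 0 0 0 -1;0 0 4 0 0 0 -1;0 0 0 0 0 0 -1;0 0 0 0 0 0 -1;0 0 0 0 0 0 -1'; python3 go.py; python3 chk.py lamp harp cross sheep shamrock blank1; python3 - <<'E'
from h import *
s=snap('scene'); c=cv2.resize(s['image'][90:400,190:450],None,fx=1.9,fy=1.9,interpolation=cv2.INTER_CUBIC); cv2.imwrite('pics/z.png',c[:,:,::-1])
E
```

```text
clock: 45.48
ee_pos: [0.6587, 0.1215, 0.1698]
orientation: [-1.352, -2.835, 0.002]
force: [-0.4, -0.0, -1.4]
gripper_width: 0.0004
gripper_force: 0.0
t 45.5 tcp [0.6587 0.1215 0.1698] line 39.0 tilt 0.08 q [ 0.31  0.69 -0.8   1.54  0.53  1.14  0.07] F [-0.4 -0.  -1.4] w 0.0004 gf 0.0
lamp [([391.0, 329.0], 0.73)]
harp [([253.0, 166.0], 0.74)]
cross []
sheep []
shamrock [([249.0, 183.0], 0.66)]
blank1 [([251.0, 129.0], 0.52), ([394.0, 333.0], 0.22)]
```

View pics/z.png

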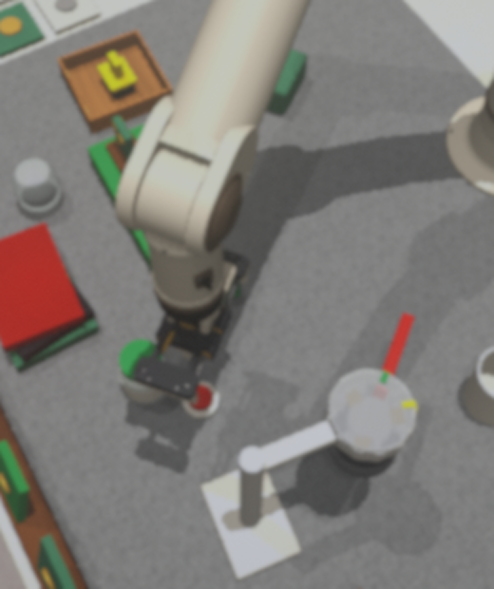

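The last picture shows the lamp still hanging at crop (370,410) with its handle at the green mark, the plug in the tray at (117,72), the button free at (201,400) and the arm clear of everything. I'm handing in.

```bash
python3 -c "
from bench import workorder; print(workorder.close_job())"
```

```text
the job is handed in; nothing more can be done
None
```

I've handed in the job, with no verdict shown: the spotlight hangs locked in the holder, the one blanking plug is in the tray, all four souvenirs looked fully home just before the press (the arm hid some in the last picture), and the start button was pressed right down and released.

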